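# Unscrew the canister cap and park it in the flap well

## Robot

A 7-joint arm with a two-finger parallel gripper is mounted at the origin on the work surface. World frame = base frame: x ahead of the robot, y to its left, z up, the work surface at z = 0. Lengths are in mm, angles in rad, forces in N, time in s.
With the tool pointing down it reaches from about 400 to 900 mm from the base axis. Payload 5.6 kg.
Tool frame: the origin (TCP) lies midway between the tips of the shut fingers; the grasp point (between the pads) lies 19 mm behind it; x points along the fingers, y is the direction in which the jaws open and shut, and the axes are right-handed (so a half turn about x gives the same grasp; the last joint's range is limited). The gripper opens to 92 mm and grips with 3 to 60 N. Pads are 20 mm wide; open, the fingers measure 128 mm over their backs; the gripper's body (75 mm by 189 mm) begins 69 mm behind the grasp point.
Start: joints at [1.268, 0.468, -0.012, 1.603, 0.006, 1.071, -0.056], TCP at [166.934, -628.205, 214.592] pointing down, gripper open.
Joint ranges: [-2.53, 2.53], [-0.31, 2.02], [-1.57, 1.55], [0.28, 2.44], [-1.29, 4.43], [0.15, 1.84], [-2.92, 2.92]. Speed limits (rad/s): [2.57, 2.57, 3.14, 3.14, 3.14, 3.14, 3.14].

## Interface

Orientations are given as a rotation vector (axis times angle).
In Python, from bench import readout, imaging, ticket, models gives the robot as it stands.
- The arm moves only by the tool move_arm, never from a script. Its argument "commands" is a list of rows, each an object with "translation": the shift along the tool's x, y, z in units of 300 mm (1.0 is 300 mm), a list of three; "dr": the turn, a rotation vector about the tool's x, y, z in units of 45 degrees (1.0 is 45 degrees), a list of three. A call has 1 to 20 rows; each row shifts and turns the commanded pose from where the row before left it, along the tool's axes as they then stand; what a row does not reach is not made up. A row lasts 1/10 s, in which the tool goes at most 50 mm and 8.59 degrees, less where a joint would pass 70% of its speed; a pose out of reach is approached as far as the arm can. A call with a number of a shift or a turn outside -1 to 1 is refused whole. A call with a gripper value outside its range is refused whole. "hand" is the closure, from -1 (fully open) to 1 (shut), set as the call begins (left out, the last holds). The fingers move at their own pace and stop on an object; the grip force is fixed at half the most. Time passes only in rows, so rows that do not move let the fingers close. It gives the time, the measured TCP pose, the force and the opening at its end, in the units of the state.
- readout.get_state(): the state, without advancing time (a new reading comes with each control period).
- imaging.grab_frame(name): name is "scene" or "top" or "wrist"; returns a dict with "pixels" (480x640x3 uint8, red, green, blue), "fx", "fy", "cx", "cy" (pixels), "R" (3x3) and "t" (3): a world point X has camera coordinates R X + t; the wrist camera has in their place "tool_from_camera" (4x4, takes a point from camera to tool coordinates, whose origin is the TCP and whose axes are the tool frame's). Camera axes: x right, y down, z forward; pixel columns grow to the right and rows downward; lengths in mm; the calibration is good to about 2 mm. A picture is of the moment at which its call begins: read the wrist's pose just before it. There is no depth.
- ticket.job_done(): hands the job in, once; it reports no verdict.
Trained networks look in a picture, given as the dict that the camera call returned (one of the last four; its "shot" number tells which), for a name from the list of things; names that differ only in an ending like _2 or _b are one class to them, and where a whole thing is asked for, a point or a joint stands for the part that bears it (a point fixed in the world has none). Each returns a list of dicts, best first, with "score" (0 to 1); they miss things now and then, are a little off and sometimes report something else, mostly with a low value. They report only what shows in the picture. A call takes as long as a camera call. They do not tell look-alikes from the thing itself.
- models.search_frame(picture, target): "point" ([column, row] in pixels, amid what is visible of it).
The state is a dict: "clock": time; "joint_positions": joint angles; "joint_vel": joint speeds; "tau": joint torques, N m; "eef_pos": TCP position; "eef_rot": TCP orientation; "contact_force": force on the tool from outside, world axes, zero at the start; "moment": the same for the moment, N m; "width": finger opening in mm.
Only numpy, scipy, OpenCV 4.12 (cv2) and the standard library are available. Lean on these libraries where they do the work, as an engineer would, in place of code of your own. Each camera call takes 0.05 s, during which the arm holds its last target.

## Task

Open the sample canister: unscrew its cap counter-clockwise (seen from above) until the thread lets go, without forcing it, and lift it straight off. Then lower the cap, mouth down, into the shallow square well beside its open flap, so that it sits flat on the well's floor; do not drop it. Leave the bolts, the gasket and the ratchet handle where they lie.

Things in the scene. Friction and masses are not known exactly. Their poses are not given: they have to be found in the camera images.
- cap_mid (a point): Centre (half-way up, on the axis) of the loose screw cap: nickel-grey metal, 88 mm tall, 0.24 to 0.39 kg; z along its axis, up. Hollow skirt 68 mm wide from 44 to 3 mm below this point; above that a solid round knurled grip 52 mm wide, up to 44 mm above it: take it there from above, at any yaw. At the start it is screwed fully down, not tightened, and this point is 6 mm above neck_top.
- thread (a point): Middle of the canister's thread, on its axis, 14 mm below neck_top. Right-handed: turned counter-clockwise from above, the cap has 0.1 turn of play, then rises 9 mm a turn; it is free after about 1.25 turns in all (1.45 is always enough; past 2.1 it drops back in). It turns easily and stays where it is left; pulled before it is free it only tilts a little and jams.
- neck_top (a point): Centre of the flat top of the canister's neck, 88 mm above the work surface; z up. Fixed stainless canister: base flange 104 mm wide and 10 mm high, round body 72 mm wide up to 48 mm, then the neck, 57 mm wide over collar and thread and 40 mm high, inside the cap's skirt. The cap's mouth clears the neck once the cap is 38 mm above its start; lift it off straight.
- well_floor (a point): Centre of the floor of the well, 10 mm above the work surface; z up. Square pocket 80 by 80 mm, 12 mm deep, sides along this point's x and y, in a fixed oak block 112 by 112 mm, 22 mm high. A thin nickel-plated flap 92 mm wide, fixed, is folded right back on its +x side (to 150 mm from here), sloping to the shelf. With the cap seated, cap_mid is 44 mm above this point.
- bolt_a_mid (a point): Middle of a loose stainless carriage bolt with a nut, 121 mm long, lying on the shelf between the canister and the well, 32 mm high; its x axis is along the bolt. Leave alone.
- bolt_b_mid (a point): Middle of a second, like carriage bolt, lying out to the robot's right. Leave alone.
- gasket_mid (a point): Centre of a loose greenish copper ring gasket, 82 mm across, 4 mm thick, lying flat beyond the first bolt. Leave alone.
- ratchet_mid (a point): Middle of a loose chrome ratchet handle, 190 mm long, 24 mm high, lying out to the robot's left; its x axis is along it. Leave alone.
Things that resemble listed ones, but are neither listed nor needed, are in the scene too. What is meant by the part that bears cap_mid is not blue or green, and is the larger of those in its own colour.

How it is judged:
By the outcome, as a careful person would: the job done as asked, in the order asked, and still so for the second after the job is handed in, with the robot touching nothing.
It also fails if it takes over 67 s, if anything falls off the work surface, if the arm or the gripper's body presses on something with over 40 N, if the wrist force passes 120 N, or if a joint passes its speed limit or range.

## Working session

There is one attempt and no reset: what is moved stays moved. The work goes in short steps, Python scripts to look and compute and a tool call to move; the robot and the scene stay as the last step left them, time stands still between calls to the robot, and variables do not carry over. Pictures are saved under pics/ and viewed, and the job is handed in when it is done.

Besides the shell and the picture viewer there is one more tool, called in YAML: its name, and indented under it one key for each argument. move_arm: Moves the arm, as the interface text tells. Shifts and turns lie within -1 to 1; 1 stands for 300 mm of shift or 45 degrees of turn. Its arguments: {"type":"object","properties":{"commands":{"type":"array","items":{"type":"object","properties":{"translation":{"type":"array","items":{"type":"number","minimum":-1,"maximum":1}},"dr":{"type":"array","items":{"type":"number","minimum":-1,"maximum":1}}}}},"hand":{"type":"number"}},"required":["commands"]}

```bash
ls; mkdir -p pics; cat > h.py <<'E'
import numpy as np, cv2
from bench import readout, imaging, ticket, models
def save(f,n): cv2.imwrite('pics/'+n, cv2.cvtColor(f['pixels'],cv2.COLOR_RGB2BGR))
E
python3 - <<'E'
from h import *
s=readout.get_state(); print(s)
for n in ['scene','top','wrist']:
    f=imaging.grab_frame(n); save(f,n+'0.png'); print({k:(v.tolist() if hasattr(v,'tolist') else v) for k,v in f.items() if k!='pixels'})
    for t in ['cap_mid','thread','neck_top','well_floor']:
        print(n,t,[(np.round(d['point'],1).tolist(),round(d['score'],2)) for d in models.search_frame(f,t)])
E
```

```text
pics
{'clock': 0.0, 'joint_positions': array([ 1.26797294,  0.46837271, -0.01161412,  1.60359213,  0.0060022 ,
        1.07137958, -0.05631362]), 'joint_vel': array([-1.73787477e-03, -1.35098040e-03,  2.33303360e-05,  2.75565806e-04,
        1.10640635e-03, -1.06485327e-04, -3.68599642e-06]), 'tau': array([-1.06653940e-04, -5.20577252e+01, -1.27648588e-02, -2.43751484e+01,
       -5.67882496e-02,  1.72146584e-02,  1.54292352e-04]), 'eef_pos': array([ 166.78595851, -627.65538514,  213.65627437]), 'eef_rot': array([ 2.08325252,  0.2739164 , -2.08396427]), 'contact_force': array([ 0.52259041,  0.2889062 , -0.25234454]), 'moment': array([-0.01704444,  0.01737698, -0.03257905]), 'width': 92.16747774560757}
{'fx': 462.7122572373252, 'fy': 462.7122572373252, 'cx': 315.5440933599051, 'cy': 237.58986159305277, 'R': [[0.14157500265494313, 0.9898317349532219, 0.013771532331125278], [0.7144768736992347, -0.09254233919831863, -0.6935118689717364], [-0.6851856066586779, 0.10802338605689847, -0.7203135653953641]], 't': [-75.31170991706033, -339.6181466884784, 1352.738509000526], 'shot': 1}
scene ca
[... 616 characters left out ...]
 ([178.5, 259.0], 0.88), ([246.0, 199.5], 0.85), ([231.1, 299.8], 0.75)]
top thread [([244.5, 259.7], 0.67)]
top neck_top [([242.8, 263.5], 0.76)]
top well_floor [([376.9, 222.1], 0.86), ([473.3, 283.3], 0.2)]
{'fx': 344.91917257804573, 'fy': 344.91917257804573, 'cx': 319.7471445975273, 'cy': 235.77060692275174, 'tool_from_camera': [[4.725271811194981e-05, -0.25108684369466666, 0.9679645627246009, -169.4324115881237], [0.9999997271121882, 0.00072549979798347, 0.00013937571100721677, -0.5819069895378615], [-0.0007372535020764157, 0.9679642919929898, 0.2510868094579651, -68.55474435957666], [0.0, 0.0, 0.0, 1.0]], 'shot': 3}
wrist cap_mid []
wrist thread []
wrist neck_top []
wrist well_floor []
```

View pics/scene0.png

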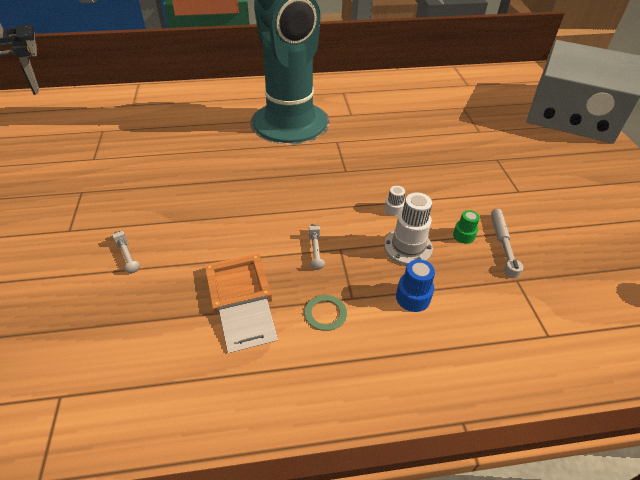

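View pics/top0.png

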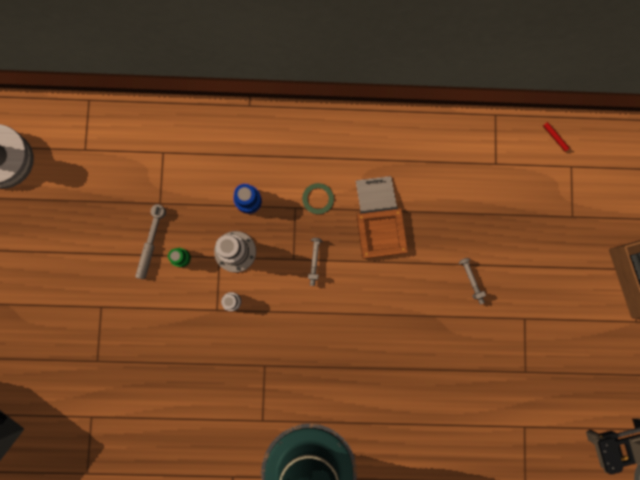

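View pics/wrist0.png

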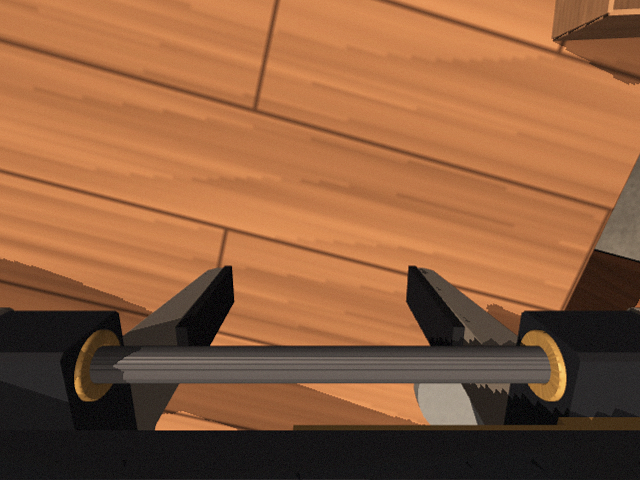

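The candidates for the cap are:
- the large grey cap on the canister, at scene (415,212) and top (230,246)
- the small grey one, at scene (396,200) and top (231,301)
- the blue one, at scene (416,285) and top (247,198)
- the green one, at scene (467,227) and top (179,258)

The description (not blue or green, and the larger of its colour) picks the large grey cap on the flanged canister. I'll check that in a close crop.

```bash
python3 - <<'E'
import cv2,numpy as np
s=cv2.imread('pics/scene0.png');t=cv2.imread('pics/top0.png')
a=cv2.resize(s[180:280,360:460],(400,400),interpolation=cv2.INTER_CUBIC)
b=cv2.resize(t[210:310,190:290],(400,400),interpolation=cv2.INTER_CUBIC)
c=cv2.resize(s[245:365,195:295],(400,480),interpolation=cv2.INTER_CUBIC)[:300]
d=cv2.resize(t[170:270,345:445],(400,400),interpolation=cv2.INTER_CUBIC)[:300]
cv2.imwrite('pics/crop1.png',np.hstack([a,b]))
c=cv2.resize(s[245:345,195:295],(400,400),interpolation=cv2.INTER_CUBIC)
d=cv2.resize(t[170:270,345:445],(400,400),interpolation=cv2.INTER_CUBIC)
cv2.imwrite('pics/crop2.png',np.hstack([c,d]))
E
```

```text
(no output)
```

View pics/crop1.png

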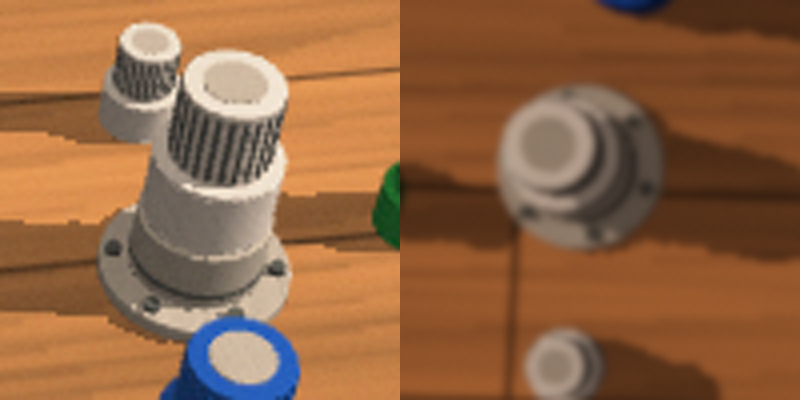

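View pics/crop2.png

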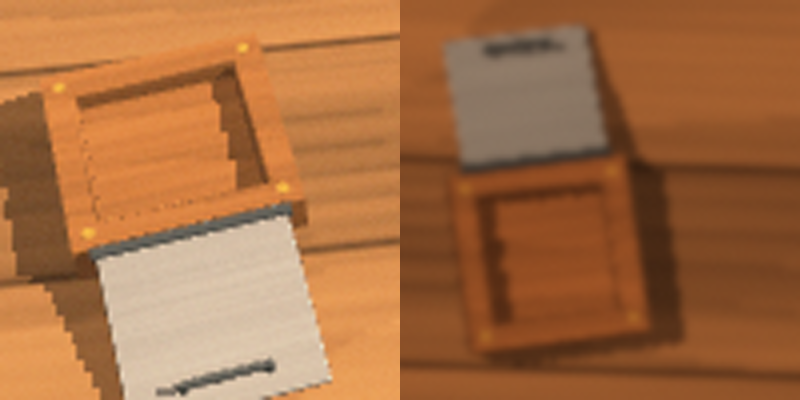

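```bash
cat >> h.py <<'E'
CAL={'scene':dict(fx=462.7122572373252,cx=315.5440933599051,cy=237.58986159305277,R=np.array([[0.14157500265494313, 0.9898317349532219, 0.013771532331125278], [0.7144768736992347, -0.09254233919831863, -0.6935118689717364], [-0.6851856066586779, 0.10802338605689847, -0.7203135653953641]]),t=np.array([-75.31170991706033, -339.6181466884784, 1352.738509000526])),
'top':dict(fx=526.0107604229142,cx=323.8370960895087,cy=245.1866594336917,R=np.array([[0.02861360905936933, -0.999251093820804, 0.026048279684542586], [-0.9935776547562236, -0.03128579324321936, -0.10874117486152522], [0.10947467901629059, -0.022769511173257796, -0.9937287577680394]]),t=np.array([-37.561668116290875, 551.9930339439235, 1275.458637764179]))}
def ray(c,px):
    d=np.array([(px[0]-c['cx'])/c['fx'],(px[1]-c['cy'])/c['fx'],1.]); d/=np.linalg.norm(d)
    return -c['R'].T@c['t'], c['R'].T@d
def tri(rs):
    A=sum(np.eye(3)-np.outer(d,d) for o,d in rs); b=sum((np.eye(3)-np.outer(d,d))@o for o,d in rs)
    p=np.linalg.solve(A,b); return p,[np.linalg.norm((np.eye(3)-np.outer(d,d))@(p-o)).round(1) for o,d in rs]
def onz(r,z): o,d=r; return o+d*(z-o[2])/d[2]
def wristcal(f,s):
    from scipy.spatial.transform import Rotation as Ro
    T=np.eye(4);T[:3,:3]=Ro.from_rotvec(s['eef_rot']).as_matrix();T[:3,3]=s['eef_pos']
    M=np.linalg.inv(T@f['tool_from_camera']); return dict(fx=f['fx'],cx=f['cx'],cy=f['cy'],R=M[:3,:3],t=M[:3,3])
E
python3 - <<'E'
from h import *
from scipy.spatial.transform import Rotation as Ro
S=lambda x,y,ox,oy:(ox+(x+.5)/4-.5,oy+(y+.5)/4-.5)
a=S(236,85,360,180);b=S(151,146,190,210)
r=[ray(CAL['scene'],a),ray(CAL['top'],b)]
print('captop',tri(r),[onz(q,138).round(1) for q in r])
sc=[(58,88),(243,47),(283,187),(89,233)]; tp=[(234,316),(85,338),(65,187),(212,172)]
for u,v in zip(sc,tp):
    r=[ray(CAL['scene'],S(*u,195,245)),ray(CAL['top'],S(*v,345,170))]
    print(tri(r),[onz(q,22).round(1) for q in r])
s=readout.get_state(); print(Ro.from_rotvec(s['eef_rot']).as_matrix().round(3))
E
```

```text
captop (array([532.61549089, 201.65771543, 136.31216217]), [np.float64(1.4), np.float64(1.4)]) [array([534.5, 202.3, 138. ]), array([532., 200., 138.])]
(array([ 551.29541899, -220.12437994,   23.05825692]), [np.float64(0.1), np.float64(0.1)]) [array([ 550.3, -220.4,   22. ]), array([ 551.4, -220.2,   22. ])]
(array([ 534.67120992, -126.63909084,   22.01890836]), [np.float64(0.2), np.float64(0.2)]) [array([ 534.7, -126.4,   22. ]), array([ 534.7, -126.9,   22. ])]
(array([ 629.38491803, -112.06830584,   24.15402455]), [np.float64(0.1), np.float64(0.1)]) [array([ 627.7, -112. ,   22. ]), array([ 629.7, -112.4,   22. ])]
(array([ 642.46919244, -204.89930079,   21.53678597]), [np.float64(0.3), np.float64(0.3)]) [array([ 642.9, -204.5,   22. ]), array([ 642.4, -205.1,   22. ])]
[[-0.     0.257 -0.966]
 [-0.    -0.966 -0.257]
 [-1.     0.     0.   ]]
```

The crop shows that the large knurled grey cap sits on the flanged canister, with its top centre at about scene (418.6,200.9) and top (227.4,246.1). That triangulates to about (533,201,136), against an expected height of 138. The small grey one is separate. The well is at about (589,-166) with a yaw of about 9°. I'll pass over the well to refine it with the wrist camera.

move_arm:
  commands:
    - {"translation": [-0.0053, -0.067, -0.1025]}
    - {"translation": [-0.0053, -0.067, -0.1025]}
    - {"translation": [-0.0053, -0.067, -0.1025]}
    - {"translation": [-0.0053, -0.067, -0.1025]}
    - {"translation": [-0.0053, -0.067, -0.1025]}
    - {"translation": [-0.0053, -0.067, -0.1025]}
    - {"translation": [-0.0053, -0.067, -0.1025]}
    - {"translation": [-0.0053, -0.067, -0.1025]}
    - {"translation": [-0.0053, -0.067, -0.1025]}
    - {"translation": [-0.0053, -0.067, -0.1025]}
    - {"translation": [-0.0053, -0.067, -0.1025]}
    - {"translation": [-0.0053, -0.067, -0.1025]}
    - {"translation": [-0.0053, -0.067, -0.1025]}
    - {"translation": [-0.0053, -0.067, -0.1025]}
    - {"translation": [-0.0053, -0.067, -0.1025]}
    - {"translation": [-0.0053, -0.067, -0.1025]}
    - {"translation": [0, 0, 0]}
    - {"translation": [0, 0, 0]}
  hand: -1

```text
invalid input at $.commands[0]: expected keys translation, dr
```

```bash
python3 - <<'E'
from h import *
s=readout.get_state(); f=imaging.grab_frame('wrist'); save(f,'w1.png')
import pickle; pickle.dump((wristcal(f,s),s),open('w1.pkl','wb'))
print(s['clock'],s['eef_pos'].round(1),s['joint_positions'].round(2))
E
```

```text
0.75 [ 166.9 -628.2  214.6] [ 1.27  0.47 -0.01  1.6   0.01  1.07 -0.06]
```

View pics/w1.png

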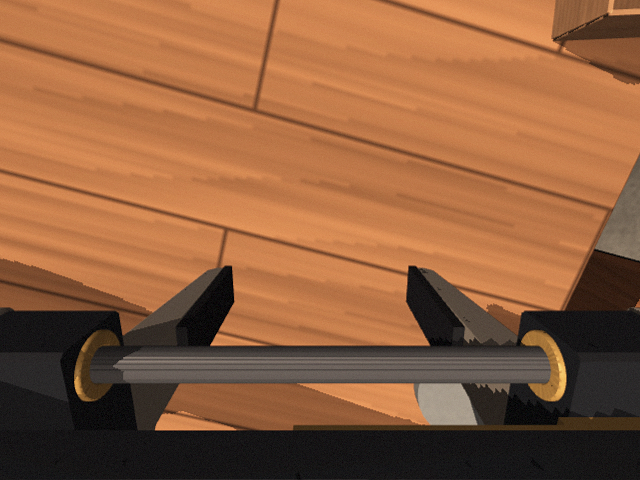

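The move was refused because every row needs both keys, so the picture shows the same view as before.

move_arm:
  commands:
    - {"translation": [-0.0053, -0.067, -0.1025], "dr": [0, 0, 0]}
    - {"translation": [-0.0053, -0.067, -0.1025], "dr": [0, 0, 0]}
    - {"translation": [-0.0053, -0.067, -0.1025], "dr": [0, 0, 0]}
    - {"translation": [-0.0053, -0.067, -0.1025], "dr": [0, 0, 0]}
    - {"translation": [-0.0053, -0.067, -0.1025], "dr": [0, 0, 0]}
    - {"translation": [-0.0053, -0.067, -0.1025], "dr": [0, 0, 0]}
    - {"translation": [-0.0053, -0.067, -0.1025], "dr": [0, 0, 0]}
    - {"translation": [-0.0053, -0.067, -0.1025], "dr": [0, 0, 0]}
    - {"translation": [-0.0053, -0.067, -0.1025], "dr": [0, 0, 0]}
    - {"translation": [-0.0053, -0.067, -0.1025], "dr": [0, 0, 0]}
    - {"translation": [-0.0053, -0.067, -0.1025], "dr": [0, 0, 0]}
    - {"translation": [-0.0053, -0.067, -0.1025], "dr": [0, 0, 0]}
    - {"translation": [-0.0053, -0.067, -0.1025], "dr": [0, 0, 0]}
    - {"translation": [-0.0053, -0.067, -0.1025], "dr": [0, 0, 0]}
    - {"translation": [-0.0053, -0.067, -0.1025], "dr": [0, 0, 0]}
    - {"translation": [-0.0053, -0.067, -0.1025], "dr": [0, 0, 0]}
    - {"translation": [0, 0, 0], "dr": [0, 0, 0]}
    - {"translation": [0, 0, 0], "dr": [0, 0, 0]}
  hand: -1

```text
clock: 2.6
eef_pos: [560.0, -190.4, 239.8]
eef_rot: [2.081, 0.274, -2.082]
contact_force: [0.1, -0.3, -1.1]
width: 91.6
```

```bash
python3 - <<'E'
from h import *
s=readout.get_state(); f=imaging.grab_frame('wrist'); save(f,'w2.png')
import pickle; pickle.dump((wristcal(f,s),s),open('w2.pkl','wb'))
print(s['clock'],s['eef_pos'].round(1),s['joint_positions'].round(2),s['contact_force'].round(1))
E
```

```text
2.6 [ 560.  -190.4  239.8] [ 0.47  0.36 -0.26  1.71  0.1   1.08 -1.13] [ 0.1 -0.3 -1.1]
```

View pics/w2.png

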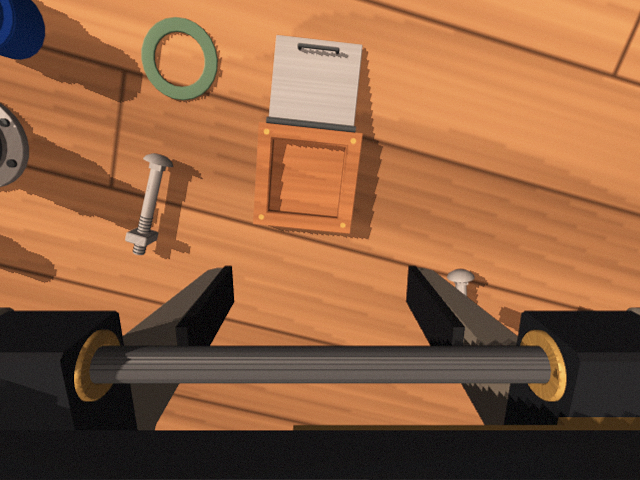

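```bash
cat > well.py <<'E'
from h import *
import pickle
c,_=pickle.load(open('w2.pkl','rb'))
S=lambda x,y,ox,oy:(ox+(x+.5)/4-.5,oy+(y+.5)/4-.5)
g=cv2.cvtColor(cv2.imread('pics/w2.png'),cv2.COLOR_BGR2HSV)
w=[]
for x,y in [(346,225),(261,217),(266,131),(353,141)]:
    p=g[y-7:y+8,x-7:x+8].astype(float); m=np.clip((p[...,2]-np.median(p[...,2])-25),0,None)*(abs(p[...,0]-22)<8)
    Y,X=np.mgrid[y-7:y+8,x-7:x+8]; w.append(((m*X).sum()/m.sum(),(m*Y).sum()/m.sum()))
print(np.round(w,1))
sc=[(58,88),(243,47),(283,187),(89,233)]; tp=[(234,316),(85,338),(65,187),(212,172)]
P=[];Q=[]
for u,v,x in zip(sc,tp,w):
    r=[ray(CAL['scene'],S(*u,195,245)),ray(CAL['top'],S(*v,345,170)),ray(c,x)]
    # dots 3,4 in my scene/top list
    P.append(tri(r)[0]);Q.append(onz(r[2],22)); print(tri(r),Q[-1].round(1))
for A in (np.array(P),np.array(Q)):
    e=A[3]-A[0]; e2=A[2]-A[1]; print(A.mean(0).round(1),np.degrees(np.arctan2(e[1],e[0])),np.degrees(np.arctan2(e2[1],e2[0])))
E
python3 well.py
```

```text
[[342.5 224.9]
 [260.9 216.8]
 [266.1 131.2]
 [352.9 140.6]]
(array([ 550.18315567, -220.10786839,   22.8269183 ]), [np.float64(0.7), np.float64(1.1), np.float64(1.7)]) [ 548.3 -220.1   22. ]
(array([ 534.0219482 , -126.89758393,   21.72915479]), [np.float64(0.6), np.float64(0.7), np.float64(1.0)]) [ 533.2 -127.4   22. ]
(array([ 628.038672  , -112.23966752,   22.96205113]), [np.float64(0.4), np.float64(1.5), np.float64(1.8)]) [ 626.3 -112.3   22. ]
(array([ 641.87220285, -205.10199876,   20.9642716 ]), [np.float64(0.4), np.float64(0.7), np.float64(0.8)]) [ 641.1 -205.2   22. ]
[ 588.5 -166.1   22.1] 9.29465198889928 8.861504432126024
[ 587.2 -166.3   22. ] 9.091713257202844 9.18355903981124
```

The picture shows the well's brass corner dots at (266,131), (353,141), (346,225) and (261,217). They put the well centre at (588,-166), its top at z = 22 and its yaw at 9°. Next I go over the cap.

move_arm:
  commands:
    - {"translation": [0.0026, -0.0986, -0.0191], "dr": [0, 0, 0]}
    - {"translation": [0.0026, -0.0986, -0.0191], "dr": [0, 0, 0]}
    - {"translation": [0.0026, -0.0986, -0.0191], "dr": [0, 0, 0]}
    - {"translation": [0.0026, -0.0986, -0.0191], "dr": [0, 0, 0]}
    - {"translation": [0.0026, -0.0986, -0.0191], "dr": [0, 0, 0]}
    - {"translation": [0.0026, -0.0986, -0.0191], "dr": [0, 0, 0]}
    - {"translation": [0.0026, -0.0986, -0.0191], "dr": [0, 0, 0]}
    - {"translation": [0.0026, -0.0986, -0.0191], "dr": [0, 0, 0]}
    - {"translation": [0.0026, -0.0986, -0.0191], "dr": [0, 0, 0]}
    - {"translation": [0.0026, -0.0986, -0.0191], "dr": [0, 0, 0]}
    - {"translation": [0.0026, -0.0986, -0.0191], "dr": [0, 0, 0]}
    - {"translation": [0.0026, -0.0986, -0.0191], "dr": [0, 0, 0]}
    - {"translation": [0.0026, -0.0986, -0.0191], "dr": [0, 0, 0]}
    - {"translation": [0, 0, 0], "dr": [0, 0, 0]}
    - {"translation": [0, 0, 0], "dr": [0, 0, 0]}

```text
clock: 4.15
eef_pos: [533.2, 198.3, 229.7]
eef_rot: [2.083, 0.27, -2.083]
contact_force: [0.1, -1.0, 0.3]
width: 92.1
```

```bash
python3 - <<'E'
from h import *
s=readout.get_state(); f=imaging.grab_frame('wrist'); save(f,'w3.png')
import pickle; pickle.dump((wristcal(f,s),s),open('w3.pkl','wb'))
print(s['clock'],s['eef_pos'].round(1),s['joint_positions'].round(2),s['contact_force'].round(1))
E
```

```text
4.15 [533.2 198.3 229.7] [-0.07  0.36 -0.43  1.77  0.17  1.05 -1.87] [ 0.1 -1.   0.3]
```

move_arm:
  commands:
    - {"translation": [0, 0, 0], "dr": [0.15, 0, 0]}
    - {"translation": [0, 0, 0], "dr": [0.15, 0, 0]}
    - {"translation": [0, 0, 0], "dr": [0.15, 0, 0]}
    - {"translation": [0, 0, 0], "dr": [0.15, 0, 0]}
    - {"translation": [0, 0, 0], "dr": [0.15, 0, 0]}
    - {"translation": [0, 0, 0], "dr": [0, 0, 0]}
    - {"translation": [0, 0, 0], "dr": [0, 0, 0]}

```text
clock: 4.9
eef_pos: [533.4, 198.2, 229.9]
eef_rot: [-2.044, 0.34, 2.043]
contact_force: [0.0, -0.9, -0.3]
width: 91.5
```

```bash
python3 - <<'E'
from h import *
s=readout.get_state(); f=imaging.grab_frame('wrist'); save(f,'w4.png')
import pickle; pickle.dump((wristcal(f,s),s),open('w4.pkl','wb'))
print(s['clock'],s['eef_pos'].round(1),s['joint_positions'].round(2),s['contact_force'].round(1))
E
```

```text
4.9 [533.4 198.2 229.9] [-0.16  0.34 -0.32  1.77  0.12  1.05 -2.42] [ 0.  -0.9 -0.3]
```

View pics/w3.png

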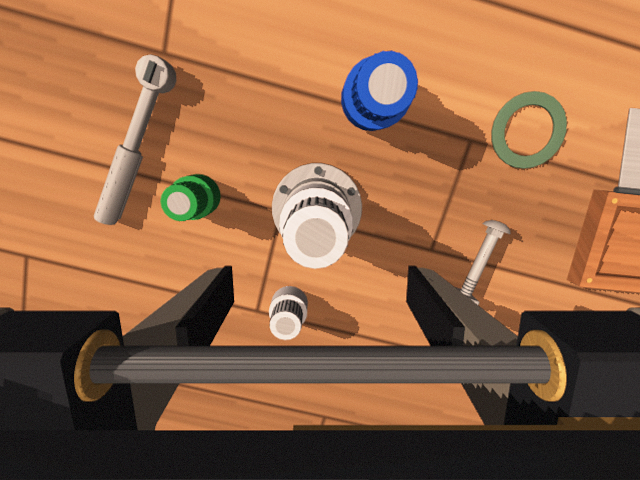

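View pics/w4.png

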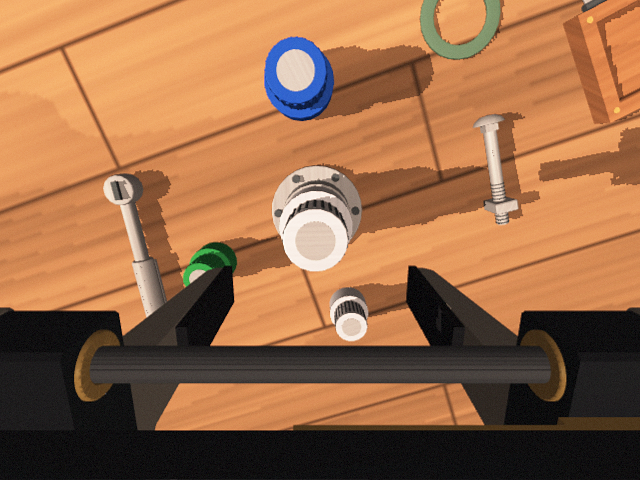

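Both views show the cap's top disc just beyond the jaws, centred at about (316,237) in the first and (316,239) in the second.

```bash
python3 - <<'E'
from h import *
import pickle
r=[]
for n in ('w3','w4'):
    c,_=pickle.load(open(n+'.pkl','rb')); im=cv2.imread(f'pics/{n}.png')
    hsv=cv2.cvtColor(im,cv2.COLOR_BGR2HSV)
    m=((hsv[...,1]<45)&(hsv[...,2]>228)).astype(np.uint8); 
    m[:200]=0;m[275:]=0;m[:,:275]=0;m[:,355:]=0
    m=cv2.morphologyEx(m,cv2.MORPH_OPEN,np.ones((3,3)))
    k=max(cv2.findContours(m,cv2.RETR_EXTERNAL,cv2.CHAIN_APPROX_NONE)[0],key=cv2.contourArea)
    e1=cv2.fitEllipse(k); 
    # inner disc
    z=im[205:272,280:352]
    d=((hsv[...,1]>12)&(hsv[...,2]<242)).astype(np.uint8); q=np.zeros_like(d); cv2.circle(q,(316,238),25,1,-1); d&=q
    d=cv2.morphologyEx(d,cv2.MORPH_OPEN,np.ones((5,5)))
    k2=max(cv2.findContours(d,cv2.RETR_EXTERNAL,cv2.CHAIN_APPROX_NONE)[0],key=cv2.contourArea); e2=cv2.fitEllipse(k2)
    print(n,np.round(e1[0]+e1[1],1),np.round(e2[0]+e2[1],1))
    r.append(ray(c,e2[0])); print(onz(r[-1],138).round(1), onz(ray(c,e1[0]),138).round(1))
print(tri(r))
S=lambda x,y,ox,oy:(ox+(x+.5)/4-.5,oy+(y+.5)/4-.5)
print(tri(r+[ray(CAL['scene'],S(236,85,360,180)),ray(CAL['top'],S(151,146,190,210))]))
E
```

```text
w3 [313.  234.5  59.9  71.3] [315.2 237.5  39.8  40.6]
[531.6 202.  138. ] [533.5 204.2 138. ]
w4 [312.9 237.1  59.9  72.4] [315.  240.4  38.7  39.9]
[531.6 202.1 138. ] [534.7 202.8 138. ]
(array([531.77519858, 202.04698816, 138.59218097]), [np.float64(0.0), np.float64(0.0)])
(array([531.78838094, 201.93758728, 136.22043265]), [np.float64(0.6), np.float64(0.7), np.float64(1.5), np.float64(1.7)])
```

```bash
cat >> h.py <<'E'
def go(target,n):
    from scipy.spatial.transform import Rotation as Ro
    s=readout.get_state(); R=Ro.from_rotvec(s['eef_rot']).as_matrix(); d=np.array(target)-s['eef_pos']
    print('clk',s['clock'],'q',s['joint_positions'].round(2),'pos',s['eef_pos'].round(1),'yawY',np.degrees(np.arctan2(R[1,1],R[0,1])).round(1),'down',R[:,0].round(4),'F',s['contact_force'].round(1),'M',s['moment'].round(2),'w',round(s['width'],1))
    print('per row',(R.T@d/300/n).round(4),'tot',(R.T@d/300).round(4)); return s,R
E
python3 -c "
from h import *
go([531.8,202,100],10)"
```

```text
clk 4.95 q [-0.16  0.34 -0.32  1.77  0.12  1.05 -2.42] pos [533.4 198.5 229.9] yawY -108.8 down [ 1.e-04 -5.e-04 -1.e+00] F [-0.6  0.3  0.4] M [ 0.06 -0.01 -0.02] w 91.8
per row [ 0.0433 -0.0009  0.0009] tot [ 0.433  -0.0094  0.0087]
```

move_arm:
  commands:
    - {"translation": [0.0433, -0.002, 0.0015], "dr": [0, 0, 0]}
    - {"translation": [0.0433, -0.002, 0.0015], "dr": [0, 0, 0]}
    - {"translation": [0.0433, -0.002, 0.0015], "dr": [0, 0, 0]}
    - {"translation": [0.0433, -0.002, 0.0015], "dr": [0, 0, 0]}
    - {"translation": [0.0433, -0.0015, 0.0015], "dr": [0, 0, 0]}
    - {"translation": [0.0433, 0, 0.0012], "dr": [0, 0, 0]}
    - {"translation": [0.0433, 0, 0], "dr": [0, 0, 0]}
    - {"translation": [0.0433, 0, 0], "dr": [0, 0, 0]}
    - {"translation": [0.0433, 0, 0], "dr": [0, 0, 0]}
    - {"translation": [0.0433, 0, 0], "dr": [0, 0, 0]}
    - {"translation": [0, 0, 0], "dr": [0, 0, 0]}
    - {"translation": [0, 0, 0], "dr": [0, 0, 0]}

```text
clock: 6.15
eef_pos: [531.5, 203.3, 99.7]
eef_rot: [-2.043, 0.34, 2.044]
contact_force: [-0.2, -0.0, 0.2]
width: 92.0
```

```bash
python3 -c "
from h import *
s,R=go([531.8,202,100],1)
f=imaging.grab_frame('wrist'); save(f,'w5.png')"
```

```text
clk 6.15 q [-0.2   0.5  -0.29  1.88  0.19  0.79 -2.49] pos [531.5 203.3  99.7] yawY -108.9 down [-4.e-04 -1.e-04 -1.e+00] F [-0.2 -0.   0.2] M [ 0.11 -0.01  0.01] w 92.0
per row [-0.001   0.0039 -0.0024] tot [-0.001   0.0039 -0.0024]
```

View pics/w5.png

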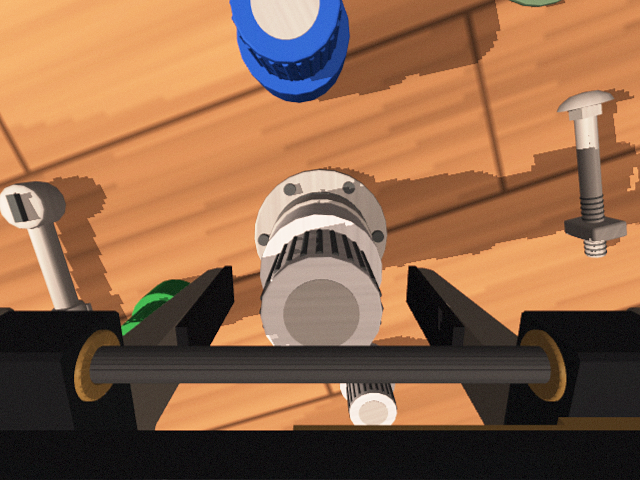

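The cap's grip is centred between the jaws: its disc is at about (321,314) and the middle of the jaws is at column 320. I close now.

move_arm:
  commands:
    - {"translation": [0, 0, -0.003], "dr": [0, 0, 0]}
    - {"translation": [0, 0, 0], "dr": [0, 0, 0]}
    - {"translation": [0, 0, 0], "dr": [0, 0, 0]}
    - {"translation": [0, 0, 0], "dr": [0, 0, 0]}
    - {"translation": [0, 0, 0], "dr": [0, 0, 0]}
    - {"translation": [0, 0, 0], "dr": [0, 0, 0]}
    - {"translation": [0, 0, 0], "dr": [0, 0, 0]}
    - {"translation": [0, 0, 0], "dr": [0, 0, 0]}
  hand: 1

```text
clock: 7.0
eef_pos: [532.3, 202.9, 100.0]
eef_rot: [-2.043, 0.34, 2.043]
contact_force: [-1.1, -0.5, 1.9]
width: 51.9
```

```bash
python3 -c "
from h import *
s,R=go([531.8,202,100],1)"
```

```text
clk 7.0 q [-0.2   0.5  -0.29  1.88  0.19  0.79 -2.49] pos [532.3 202.9 100. ] yawY -108.9 down [-1.e-04 -2.e-04 -1.e+00] F [-1.1 -0.5  1.9] M [-0.13  0.11  0.01] w 51.9
per row [0.0001 0.0033 0.0008] tot [0.0001 0.0033 0.0008]
```

move_arm:
  commands:
    - {"translation": [0, 0, 0], "dr": [-0.18, 0, 0]}
    - {"translation": [0, 0, 0], "dr": [-0.18, 0, 0]}
    - {"translation": [0, 0, 0], "dr": [-0.18, 0, 0]}
    - {"translation": [0, 0, 0], "dr": [-0.18, 0, 0]}
    - {"translation": [-0.0003, 0, 0], "dr": [-0.18, 0, 0]}
    - {"translation": [-0.0007, 0, 0], "dr": [-0.18, 0, 0]}
    - {"translation": [-0.0007, 0, 0], "dr": [-0.18, 0, 0]}
    - {"translation": [-0.0007, 0, 0], "dr": [-0.18, 0, 0]}
    - {"translation": [-0.0007, 0, 0], "dr": [-0.18, 0, 0]}
    - {"translation": [-0.0007, 0, 0], "dr": [-0.18, 0, 0]}

```text
clock: 8.0
eef_pos: [532.7, 202.2, 101.1]
eef_rot: [1.554, 0.941, -1.554]
contact_force: [0.1, -0.6, 0.4]
width: 51.6
```

```bash
python3 -c "
from h import *
s,R=go([532.3,202.9,101.1],1)"
```

```text
clk 8.0 q [ 0.06  0.57 -0.62  1.86  0.43  0.85 -1.27] pos [532.7 202.2 101.1] yawY -27.6 down [ 2.e-04 -9.e-04 -1.e+00] F [ 0.1 -0.6  0.4] M [-0.44 -0.12 -0.1 ] w 51.6
per row [-0.     -0.0021 -0.0014] tot [-0.     -0.0021 -0.0014]
```

move_arm:
  commands:
    - {"translation": [-0.0007, 0, 0], "dr": [-0.18, 0, 0]}
    - {"translation": [-0.0007, 0, 0], "dr": [-0.18, 0, 0]}
    - {"translation": [-0.0007, 0, 0], "dr": [-0.18, 0, 0]}
    - {"translation": [-0.0007, 0, 0], "dr": [-0.18, 0, 0]}
    - {"translation": [-0.0007, 0, 0], "dr": [-0.18, 0, 0]}
    - {"translation": [-0.0007, 0, 0], "dr": [-0.18, 0, 0]}
    - {"translation": [-0.0007, 0, 0], "dr": [-0.18, 0, 0]}
    - {"translation": [-0.0007, 0, 0], "dr": [-0.18, 0, 0]}
    - {"translation": [-0.0007, 0, 0], "dr": [-0.18, 0, 0]}
    - {"translation": [-0.0007, 0, 0], "dr": [-0.18, 0, 0]}

```text
clock: 9.0
eef_pos: [533.2, 202.2, 103.1]
eef_rot: [0.5, 1.511, -0.5]
contact_force: [1.0, -1.8, -1.3]
width: 51.8
```

```bash
python3 -c "
from h import *
s,R=go([532.4,202.5,103.1],1)"
```

```text
clk 9.0 q [ 0.27  0.7  -0.94  1.84  0.69  0.96 -0.05] pos [533.2 202.2 103.1] yawY 53.4 down [ 1.e-03 -6.e-04 -1.e+00] F [ 1.  -1.8 -1.3] M [-0.21 -0.38 -0.04] w 51.8
per row [ 0.0001 -0.0009 -0.0027] tot [ 0.0001 -0.0009 -0.0027]
```

move_arm:
  commands:
    - {"translation": [-0.0007, 0, 0], "dr": [-0.18, 0, 0]}
    - {"translation": [-0.0007, 0, 0], "dr": [-0.18, 0, 0]}
    - {"translation": [-0.0007, 0, 0], "dr": [-0.18, 0, 0]}
    - {"translation": [-0.0007, 0, 0], "dr": [-0.18, 0, 0]}
    - {"translation": [-0.0007, 0, 0], "dr": [-0.18, 0, 0]}
    - {"translation": [-0.0007, 0, 0], "dr": [-0.18, 0, 0]}
    - {"translation": [-0.0007, 0, 0], "dr": [-0.18, 0, 0]}
    - {"translation": [-0.0007, 0, 0], "dr": [-0.18, 0, 0]}
    - {"translation": [-0.0007, 0, 0], "dr": [-0.18, 0, 0]}
    - {"translation": [-0.0007, 0, 0], "dr": [-0.18, 0, 0]}
    - {"translation": [-0.0007, 0, 0], "dr": [-0.18, 0, 0]}
    - {"translation": [0, 0, 0], "dr": [0, 0, 0]}

```text
clock: 10.2
eef_pos: [532.8, 203.1, 105.4]
eef_rot: [-0.71, 1.451, 0.712]
contact_force: [1.4, -0.4, -0.2]
width: 51.3
```

```bash
python3 -c "
from h import *
s,R=go([532.4,202.5,105.4],1)"
```

```text
clk 10.2 q [ 0.42  0.9  -1.24  1.84  0.95  1.15  1.32] pos [532.8 203.1 105.4] yawY 142.2 down [-0.      0.0011 -1.    ] F [ 1.4 -0.4 -0.2] M [ 0.13 -0.43  0.03] w 51.3
per row [-0.0001 -0.0001 -0.0024] tot [-0.0001 -0.0001 -0.0024]
```

251° done, which is 0.70 turn. I release, turn back about 265° clockwise and take a new grip.

move_arm:
  commands:
    - {"translation": [0, 0, 0], "dr": [0, 0, 0]}
    - {"translation": [0, 0, 0], "dr": [0, 0, 0]}
    - {"translation": [0, 0, 0], "dr": [0, 0, 0]}
    - {"translation": [0, 0, 0], "dr": [0, 0, 0]}
    - {"translation": [0, 0, 0], "dr": [0.19, 0, 0]}
    - {"translation": [0, 0, 0], "dr": [0.19, 0, 0]}
    - {"translation": [0, 0, 0], "dr": [0.19, 0, 0]}
    - {"translation": [0, 0, 0], "dr": [0.19, 0, 0]}
    - {"translation": [0, 0, 0], "dr": [0.19, 0, 0]}
    - {"translation": [0, 0, 0], "dr": [0.19, 0, 0]}
    - {"translation": [0, 0, 0], "dr": [0.19, 0, 0]}
    - {"translation": [0, 0, 0], "dr": [0.19, 0, 0]}
    - {"translation": [0, 0, 0], "dr": [0.19, 0, 0]}
    - {"translation": [0, 0, 0], "dr": [0.19, 0, 0]}
    - {"translation": [0, 0, 0], "dr": [0.19, 0, 0]}
    - {"translation": [0, 0, 0], "dr": [0.19, 0, 0]}
    - {"translation": [0, 0, 0], "dr": [0.19, 0, 0]}
    - {"translation": [0, 0, 0], "dr": [0.19, 0, 0]}
    - {"translation": [0, 0, 0], "dr": [0.19, 0, 0]}
    - {"translation": [0, 0, 0], "dr": [0.19, 0, 0]}
  hand: -1

```text
clock: 12.2
eef_pos: [532.2, 203.1, 105.7]
eef_rot: [1.144, 1.25, -1.144]
contact_force: [0.2, -0.5, 0.4]
width: 91.7
```

move_arm:
  commands:
    - {"translation": [0, 0, 0], "dr": [0.19, 0, 0]}
    - {"translation": [0, 0, 0], "dr": [0.19, 0, 0]}
    - {"translation": [0, 0, 0], "dr": [0.19, 0, 0]}
    - {"translation": [0, 0, 0], "dr": [0.19, 0, 0]}
    - {"translation": [0, 0, 0], "dr": [0.19, 0, 0]}
    - {"translation": [0, 0, 0], "dr": [0.19, 0, 0]}
    - {"translation": [0, 0, 0], "dr": [0.19, 0, 0]}
    - {"translation": [0, 0, 0], "dr": [0.19, 0, 0]}
    - {"translation": [0, 0, 0], "dr": [0.19, 0, 0]}
    - {"translation": [0, 0, 0], "dr": [0.19, 0, 0]}
    - {"translation": [0, 0, 0], "dr": [0.19, 0, 0]}
    - {"translation": [0, 0, 0], "dr": [0.19, 0, 0]}
    - {"translation": [0, 0, 0], "dr": [0.19, 0, 0]}
    - {"translation": [0, 0, 0], "dr": [0.19, 0, 0]}
    - {"translation": [0, 0, 0], "dr": [0.19, 0, 0]}
    - {"translation": [0, 0, 0], "dr": [0, 0, 0]}
    - {"translation": [0, 0, 0], "dr": [0, 0, 0]}

```text
clock: 13.9
eef_pos: [532.2, 203.3, 105.6]
eef_rot: [-1.899, 0.555, 1.899]
contact_force: [-0.2, -0.2, -0.5]
width: 91.8
```

```bash
python3 -c "
from h import *
s,R=go([532.4,202.9,105.4],1)
f=imaging.grab_frame('wrist'); save(f,'w6.png')"
```

```text
clk 13.9 q [-0.23  0.49 -0.25  1.88  0.16  0.8  -2.7 ] pos [532.2 203.3 105.6] yawY -122.6 down [ 1.e-04 -0.e+00 -1.e+00] F [-0.2 -0.2 -0.5] M [ 0.04  0.02 -0.03] w 91.8
per row [ 0.0007  0.0009 -0.0013] tot [ 0.0007  0.0009 -0.0013]
```

View pics/w6.png

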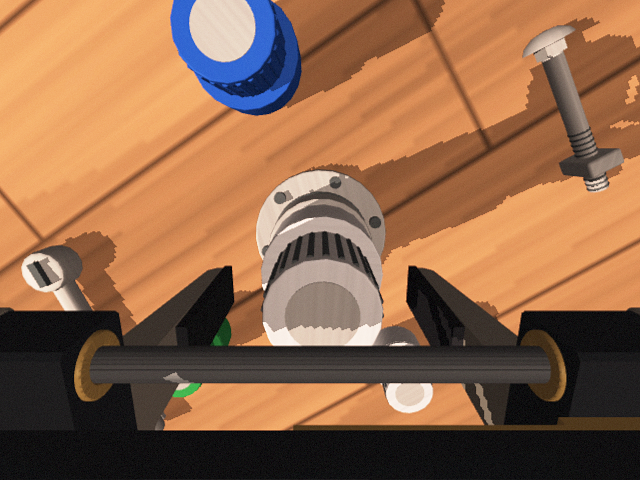

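The cap's disc appears at (322,314), the same place in the picture as before, although the TCP is 5.6 mm higher. So the cap has risen with the thread. I grip again and make the second stroke.

move_arm:
  commands:
    - {"translation": [0, 0, -0.0013], "dr": [0, 0, 0]}
    - {"translation": [0, 0, 0], "dr": [0, 0, 0]}
    - {"translation": [0, 0, 0], "dr": [0, 0, 0]}
    - {"translation": [0, 0, 0], "dr": [0, 0, 0]}
    - {"translation": [0, 0, 0], "dr": [0, 0, 0]}
    - {"translation": [0, 0, 0], "dr": [0, 0, 0]}
    - {"translation": [0, 0, 0], "dr": [0, 0, 0]}
    - {"translation": [0, 0, 0], "dr": [0, 0, 0]}
  hand: 1

```text
clock: 14.75
eef_pos: [532.7, 202.7, 105.5]
eef_rot: [-1.896, 0.559, 1.896]
contact_force: [-0.6, -1.0, -0.6]
width: 51.4
```

move_arm:
  commands:
    - {"translation": [-0.0007, 0, 0], "dr": [-0.18, 0, 0]}
    - {"translation": [-0.0007, 0, 0], "dr": [-0.18, 0, 0]}
    - {"translation": [-0.0007, 0, 0], "dr": [-0.18, 0, 0]}
    - {"translation": [-0.0007, 0, 0], "dr": [-0.18, 0, 0]}
    - {"translation": [-0.0007, 0, 0], "dr": [-0.18, 0, 0]}
    - {"translation": [-0.0007, 0, 0], "dr": [-0.18, 0, 0]}
    - {"translation": [-0.0007, 0, 0], "dr": [-0.18, 0, 0]}
    - {"translation": [-0.0007, 0, 0], "dr": [-0.18, 0, 0]}
    - {"translation": [-0.0007, 0, 0], "dr": [-0.18, 0, 0]}
    - {"translation": [-0.0007, 0, 0], "dr": [-0.18, 0, 0]}
    - {"translation": [-0.0007, 0, 0], "dr": [-0.18, 0, 0]}
    - {"translation": [-0.0007, 0, 0], "dr": [-0.18, 0, 0]}

```text
clock: 15.95
eef_pos: [532.8, 202.8, 108.0]
eef_rot: [1.527, 0.967, -1.526]
contact_force: [-0.0, 0.7, -1.8]
width: 51.1
```

```bash
python3 -c "
from h import *
s,R=go([532.4,202.9,108],1)"
```

```text
clk 15.95 q [ 0.07  0.57 -0.64  1.85  0.44  0.87 -1.23] pos [532.8 202.8 108. ] yawY -25.3 down [ 1.e-04  2.e-04 -1.e+00] F [-0.   0.7 -1.8] M [-0.01 -0.13 -0.03] w 51.1
per row [-0.0001 -0.0013  0.0003] tot [-0.0001 -0.0013  0.0003]
```

move_arm:
  commands:
    - {"translation": [-0.0007, 0, 0], "dr": [-0.18, 0, 0]}
    - {"translation": [-0.0007, 0, 0], "dr": [-0.18, 0, 0]}
    - {"translation": [-0.0007, 0, 0], "dr": [-0.18, 0, 0]}
    - {"translation": [-0.0007, 0, 0], "dr": [-0.18, 0, 0]}
    - {"translation": [-0.0007, 0, 0], "dr": [-0.18, 0, 0]}
    - {"translation": [-0.0007, 0, 0], "dr": [-0.18, 0, 0]}
    - {"translation": [-0.0007, 0, 0], "dr": [-0.18, 0, 0]}
    - {"translation": [-0.0007, 0, 0], "dr": [-0.18, 0, 0]}
    - {"translation": [-0.0007, 0, 0], "dr": [-0.18, 0, 0]}
    - {"translation": [-0.0007, 0, 0], "dr": [-0.18, 0, 0]}
    - {"translation": [-0.0007, 0, 0], "dr": [-0.18, 0, 0]}
    - {"translation": [-0.0007, 0, 0], "dr": [-0.18, 0, 0]}
    - {"translation": [-0.0007, 0, 0], "dr": [-0.18, 0, 0]}
    - {"translation": [-0.0007, 0, 0], "dr": [-0.18, 0, 0]}
    - {"translation": [-0.0007, 0, 0], "dr": [-0.18, 0, 0]}
    - {"translation": [-0.0007, 0, 0], "dr": [-0.18, 0, 0]}
    - {"translation": [-0.0007, 0, 0], "dr": [-0.18, 0, 0]}
    - {"translation": [-0.0007, 0, 0], "dr": [-0.18, 0, 0]}
    - {"translation": [-0.0007, 0, 0], "dr": [-0.18, 0, 0]}
    - {"translation": [-0.0007, 0, 0], "dr": [-0.18, 0, 0]}

```text
clock: 17.95
eef_pos: [533.1, 202.0, 112.0]
eef_rot: [-0.637, 1.476, 0.636]
contact_force: [-0.2, -0.1, -0.7]
width: 51.4
```

move_arm:
  commands:
    - {"translation": [-0.0007, 0, 0], "dr": [-0.18, 0, 0]}
    - {"translation": [0, 0, 0], "dr": [-0.07, 0, 0]}
    - {"translation": [0, 0, 0], "dr": [0, 0, 0]}
    - {"translation": [0, 0, 0], "dr": [0, 0, 0]}

```text
clock: 18.35
eef_pos: [533.1, 202.4, 112.3]
eef_rot: [-0.783, 1.425, 0.782]
contact_force: [1.3, -1.0, -0.6]
width: 51.2
```

```bash
python3 -c "
from h import *
s,R=go([532.6,202.9,112.4],1)"
```

```text
clk 18.35 q [ 0.43  0.91 -1.27  1.83  0.95  1.18  1.4 ] pos [533.1 202.4 112.3] yawY 147.5 down [ 3.e-04 -5.e-04 -1.e+00] F [ 1.3 -1.  -0.6] M [-0.14 -0.37  0.01] w 51.2
per row [-0.0003  0.0022  0.0006] tot [-0.0003  0.0022  0.0006]
```

The turn now totals 521°, or 1.45 turns, with low forces throughout. I try a gentle lift.

move_arm:
  commands:
    - {"translation": [-0.004, 0, 0], "dr": [0, 0, 0]}
    - {"translation": [-0.007, 0, 0], "dr": [0, 0, 0]}
    - {"translation": [-0.007, 0, 0], "dr": [0, 0, 0]}
    - {"translation": [0, 0, 0], "dr": [0, 0, 0]}

```text
clock: 18.75
eef_pos: [532.6, 202.7, 118.0]
eef_rot: [-0.784, 1.425, 0.784]
contact_force: [0.2, -0.2, -3.0]
width: 51.0
```

The force is -3 N, which is just the cap's weight, so the thread has let go. I lift straight up.

move_arm:
  commands:
    - {"translation": [-0.02, 0, 0], "dr": [0, 0, 0]}
    - {"translation": [-0.02, 0, 0], "dr": [0, 0, 0]}
    - {"translation": [-0.02, 0, 0], "dr": [0, 0, 0]}
    - {"translation": [-0.025, 0, 0], "dr": [0, 0, 0]}
    - {"translation": [-0.025, 0, 0], "dr": [0, 0, 0]}
    - {"translation": [-0.03, 0, 0], "dr": [0, 0, 0]}
    - {"translation": [-0.03, 0, 0], "dr": [0, 0, 0]}
    - {"translation": [-0.03, 0, 0], "dr": [0, 0, 0]}
    - {"translation": [-0.03, 0, 0], "dr": [0, 0, 0]}
    - {"translation": [-0.02, 0, 0], "dr": [0, 0, 0]}
    - {"translation": [0, 0, 0], "dr": [0, 0, 0]}

```text
clock: 19.85
eef_pos: [533.1, 203.1, 193.8]
eef_rot: [-0.784, 1.423, 0.783]
contact_force: [-0.1, 0.0, -2.8]
width: 51.7
```

```bash
python3 -c "
from h import *
s,R=go([588,-166.2,190],20)
f=imaging.grab_frame('wrist'); save(f,'w7.png')
f=imaging.grab_frame('scene'); save(f,'s7.png')"
```

```text
clk 19.85 q [ 0.48  0.83 -1.37  1.77  0.85  1.29  1.47] pos [533.1 203.1 193.8] yawY 147.6 down [ 1.3e-03  5.0e-04 -1.0e+00] F [-0.1  0.  -2.8] M [ 0.13 -0.05  0.06] w 51.7
per row [ 0.0006 -0.0407 -0.0471] tot [ 0.0124 -0.8138 -0.9416]
```

View pics/w7.png

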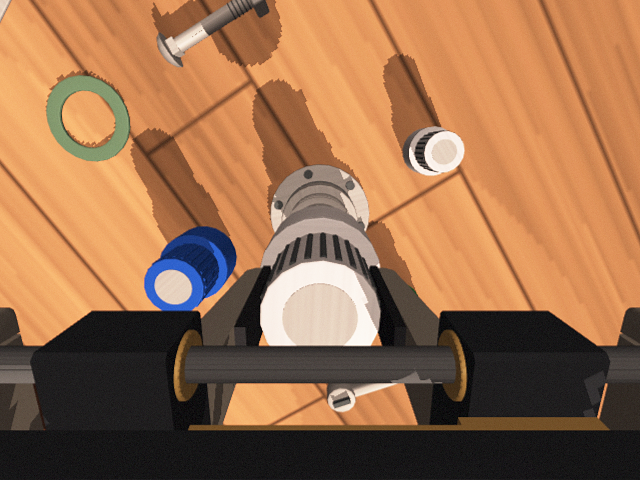

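View pics/s7.png

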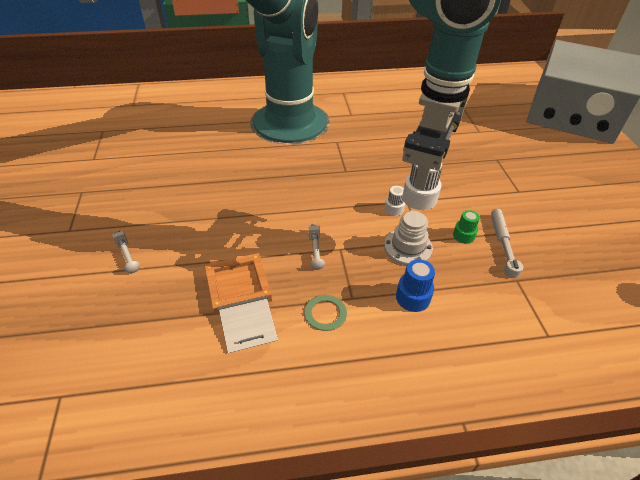

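The scene view shows the cap free of the neck, held upright at scene (422,190). The wrist view shows its disc centred at (320,316). I turn back in place to keep joint 3 away from its limit, then carry.

move_arm:
  commands:
    - {"translation": [0, 0, 0], "dr": [0.1, 0, 0]}
    - {"translation": [0, 0, 0], "dr": [0.18, 0, 0]}
    - {"translation": [0, 0, 0], "dr": [0.18, 0, 0]}
    - {"translation": [0, 0, 0], "dr": [0.18, 0, 0]}
    - {"translation": [0, 0, 0], "dr": [0.18, 0, 0]}
    - {"translation": [0, 0, 0], "dr": [0.18, 0, 0]}
    - {"translation": [0, 0, 0], "dr": [0.18, 0, 0]}
    - {"translation": [0, 0, 0], "dr": [0.18, 0, 0]}
    - {"translation": [0, 0, 0], "dr": [0.18, 0, 0]}
    - {"translation": [0, 0, 0], "dr": [0.18, 0, 0]}
    - {"translation": [0, 0, 0], "dr": [0.18, 0, 0]}
    - {"translation": [0, 0, 0], "dr": [0.18, 0, 0]}
    - {"translation": [0, 0, 0], "dr": [0.18, 0, 0]}
    - {"translation": [0, 0, 0], "dr": [0.18, 0, 0]}
    - {"translation": [0, 0, 0], "dr": [0.1, 0, 0]}
    - {"translation": [0, 0, 0], "dr": [0, 0, 0]}
    - {"translation": [0, 0, 0], "dr": [0, 0, 0]}

```text
clock: 21.65
eef_pos: [532.4, 202.8, 192.5]
eef_rot: [0.769, 1.431, -0.77]
contact_force: [-0.1, 0.2, -4.5]
width: 51.3
```

```bash
python3 -c "
from h import *
s,R=go([588,-166.2,190],18)"
```

```text
clk 21.65 q [ 0.29  0.55 -0.95  1.78  0.51  1.08 -0.26] pos [532.4 202.8 192.5] yawY 33.5 down [-6.e-04 -3.e-04 -1.e+00] F [-0.1  0.2 -4.5] M [-0.02 -0.12  0.02] w 51.3
per row [ 0.0005 -0.0291  0.0627] tot [ 0.0086 -0.5238  1.1284]
```

move_arm:
  commands:
    - {"translation": [0.0002, -0.0146, 0.0313], "dr": [0, 0, 0]}
    - {"translation": [0.0005, -0.0291, 0.0627], "dr": [0, 0, 0]}
    - {"translation": [0.0005, -0.0291, 0.0627], "dr": [0, 0, 0]}
    - {"translation": [0.0005, -0.0291, 0.0627], "dr": [0, 0, 0]}
    - {"translation": [0.0005, -0.0291, 0.0627], "dr": [0, 0, 0]}
    - {"translation": [0.0005, -0.0291, 0.0627], "dr": [0, 0, 0]}
    - {"translation": [0.0005, -0.0291, 0.0627], "dr": [0, 0, 0]}
    - {"translation": [0.0005, -0.0291, 0.0627], "dr": [0, 0, 0]}
    - {"translation": [0.0005, -0.0291, 0.0627], "dr": [0, 0, 0]}
    - {"translation": [0.0005, -0.0291, 0.0627], "dr": [0, 0, 0]}
    - {"translation": [0.0005, -0.0291, 0.0627], "dr": [0, 0, 0]}
    - {"translation": [0.0005, -0.0291, 0.0627], "dr": [0, 0, 0]}
    - {"translation": [0.0005, -0.0291, 0.0627], "dr": [0, 0, 0]}
    - {"translation": [0.0005, -0.0291, 0.0627], "dr": [0, 0, 0]}
    - {"translation": [0.0005, -0.0291, 0.0627], "dr": [0, 0, 0]}
    - {"translation": [0.0005, -0.0291, 0.0627], "dr": [0, 0, 0]}
    - {"translation": [0.0005, -0.0291, 0.0627], "dr": [0, 0, 0]}
    - {"translation": [0.0005, -0.0291, 0.0627], "dr": [0, 0, 0]}
    - {"translation": [0.0002, -0.0146, 0.0313], "dr": [0, 0, 0]}
    - {"translation": [0, 0, 0], "dr": [0, 0, 0]}

```text
clock: 23.65
eef_pos: [587.0, -168.9, 189.6]
eef_rot: [0.773, 1.429, -0.774]
contact_force: [-0.3, 1.0, -3.1]
width: 51.3
```

```bash
python3 -c "
from h import *
s,R=go([588,-166.2,100],8)
f=imaging.grab_frame('wrist'); save(f,'w8.png')
import pickle; pickle.dump((wristcal(f,s),s),open('w8.pkl','wb'))
f=imaging.grab_frame('scene'); save(f,'s8.png')"
```

```text
clk 23.65 q [ 0.87  0.61 -0.91  1.68  0.53  1.11  0.38] pos [ 587.  -168.9  189.6] yawY 33.1 down [-8.e-04 -2.e-04 -1.e+00] F [-0.3  1.  -3.1] M [-0.04 -0.18 -0.06] w 51.3
per row [ 0.0373  0.001  -0.0007] tot [ 0.2987  0.008  -0.0057]
```

View pics/w8.png

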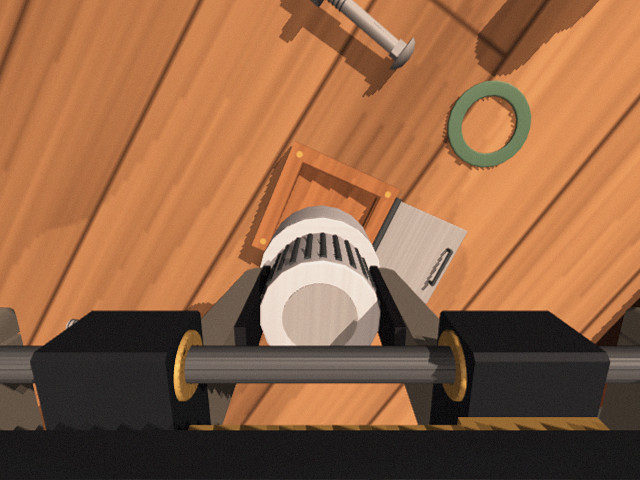

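View pics/s8.png

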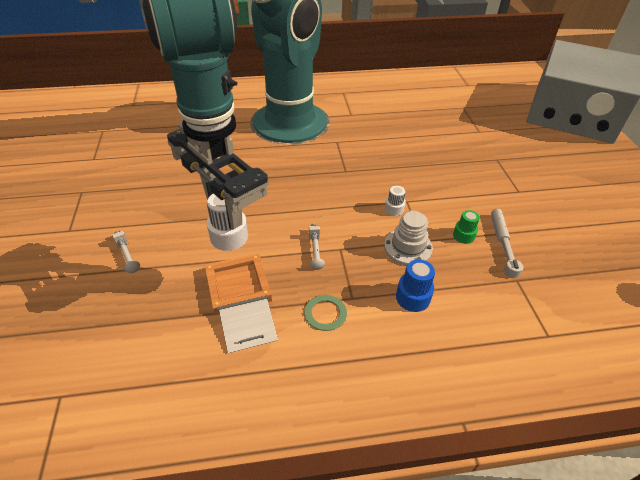

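The cap is held over the well. Three brass dots show in the wrist view, at (299,154), (388,194) and (264,241), so I can cross-check the well from this pose.

```bash
python3 -c "
from h import *
import pickle
c,_=pickle.load(open('w8.pkl','rb'))
P=[onz(ray(c,p),22) for p in [(299,154.5),(388,194.5),(264,241)]]
for p in P: print(p.round(1))
print('centre',((P[1]+P[2])/2).round(1))
for z in (228,): print('cap top',onz(ray(c,(320,315)),z).round(1))
"
```

```text
[ 534. -127.   22.]
[ 627.2 -111.5   22. ]
[ 549.9 -218.5   22. ]
centre [ 588.6 -165.    22. ]
cap top [ 584.2 -166.9  228. ]
```

```bash
python3 -c "
from h import *
import pickle
c,s=pickle.load(open('w8.pkl','rb'))
print(s['eef_pos'],s['eef_rot'],-c['R'].T@c['t'],c['R'].T@np.array([0,0,1]))
from scipy.spatial.transform import Rotation as Ro
R=Ro.from_rotvec(s['eef_rot']).as_matrix();print(R.round(3))
print(R.T@(onz(ray(c,(320,315)),228)-s['eef_pos']))
for n in ('w3','w4'):
  c,s=pickle.load(open(n+'.pkl','rb')); print(n,s['eef_pos'],-c['R'].T@c['t'])
s=readout.get_state();print(s['eef_pos'],s['joint_positions'],s['joint_vel'].round(3))
"
```

```text
[ 586.99275148 -168.91997432  189.59852623] [ 0.77302206  1.4294345  -0.77386594] [ 547.14680293 -110.03324514  359.0510823 ] [ 0.13518168 -0.2096638  -0.96838371]
[[-0.001  0.837  0.547]
 [-0.     0.547 -0.837]
 [-1.    -0.001 -0.   ]]
[-38.39961883  -1.25718214  -3.22361757]
w3 [533.24320782 198.277864   229.705284  ] [599.39612486 216.56765164 399.10624696]
w4 [533.44824381 198.19158936 229.93078598] [598.11328425 175.83587859 399.39308266]
[ 587.095312   -165.64730805  190.01426489] [ 0.86400466  0.61344749 -0.9093595   1.68465277  0.53049585  1.1106852
  0.38133892] [-0.017 -0.007 -0.012  0.008 -0.003 -0.001 -0.001]
```

The arm was still settling by about 3 mm when that picture was taken, so I measure again now that it's at rest.

```bash
python3 -c "
from h import *
s,R=go([588,-166,100],10)
f=imaging.grab_frame('wrist'); save(f,'w9.png')
s2,R=go([588,-166,100],10)
c=wristcal(f,s); print(f['tool_from_camera'].round(3).tolist())
im=f['pixels']; hsv=cv2.cvtColor(im,cv2.COLOR_RGB2HSV).astype(float)
w=[]
for x,y in [(299,154),(388,194),(264,241)]:
    p=hsv[y-8:y+9,x-8:x+9]; m=np.clip(p[...,2]-np.median(p[...,2])-25,0,None)*(abs(p[...,0]-22)<8)
    Y,X=np.mgrid[y-8:y+9,x-8:x+9]; w.append(((m*X).sum()/m.sum(),(m*Y).sum()/m.sum()))
print(np.round(w,1)); P=[onz(ray(c,p),22) for p in w]
for p in P: print(p.round(1))
print('centre',((P[1]+P[2])/2).round(1), 'captop',onz(ray(c,(320,315)),228).round(1))
"
```

```text
clk 23.75 q [ 0.86  0.61 -0.91  1.68  0.53  1.11  0.38] pos [ 587.1 -165.6  190. ] yawY 33.4 down [-4.0e-04  1.1e-03 -1.0e+00] F [-0.2 -0.8 -3.7] M [ 0.03 -0.14 -0.  ] w 51.4
per row [0.03   0.0002 0.0003] tot [0.3    0.0018 0.003 ]
clk 23.8 q [ 0.86  0.61 -0.91  1.68  0.53  1.11  0.38] pos [ 587.2 -165.   190.2] yawY 33.4 down [-1.e-04  1.e-03 -1.e+00] F [ 0.6  0.4 -3.3] M [ 0.01 -0.13 -0.02] w 51.5
per row [0.0301 0.     0.0004] tot [3.007e-01 2.000e-04 4.400e-03]
[[0.001, -0.25, 0.968, -169.432], [1.0, 0.001, -0.001, -1.284], [-0.001, 0.968, 0.25, -71.145], [0.0, 0.0, 0.0, 1.0]]
[[297.1 156.9]
 [385.1 197.4]
 [263.7 244.3]]
[ 533.7 -126.6   22. ]
[ 626.6 -111.8   22. ]
[ 551.8 -218.4   22. ]
centre [ 589.2 -165.1   22. ] captop [ 584.4 -163.9  228. ]
```

View pics/w9.png

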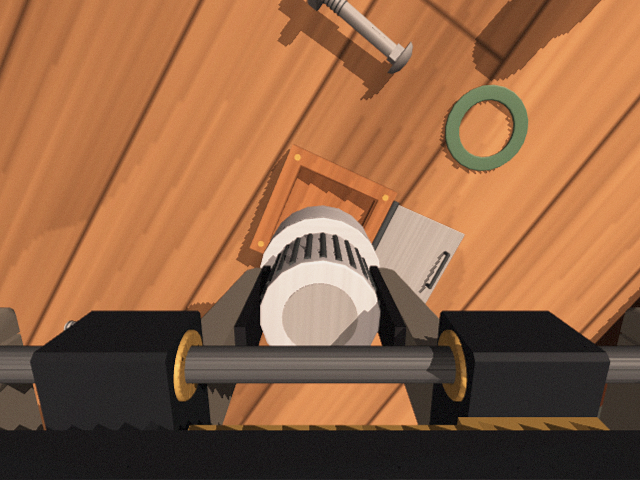

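move_arm:
  commands:
    - {"translation": [0.03, 0, 0.0005], "dr": [0, 0, 0]}
    - {"translation": [0.03, 0, 0.0005], "dr": [0, 0, 0]}
    - {"translation": [0.03, 0.0005, 0.0005], "dr": [0, 0, 0]}
    - {"translation": [0.03, 0.0005, 0.0005], "dr": [0, 0, 0]}
    - {"translation": [0.03, 0.0005, 0.0005], "dr": [0, 0, 0]}
    - {"translation": [0.03, 0.0005, 0.0005], "dr": [0, 0, 0]}
    - {"translation": [0.03, 0, 0.0005], "dr": [0, 0, 0]}
    - {"translation": [0.03, 0, 0.0005], "dr": [0, 0, 0]}
    - {"translation": [0.03, 0, 0], "dr": [0, 0, 0]}
    - {"translation": [0.03, 0, 0], "dr": [0, 0, 0]}
    - {"translation": [0.02, 0, 0], "dr": [0, 0, 0]}
    - {"translation": [0, 0, 0], "dr": [0, 0, 0]}
    - {"translation": [0, 0, 0], "dr": [0, 0, 0]}
    - {"translation": [0, 0, 0], "dr": [0, 0, 0]}
    - {"translation": [0, 0, 0], "dr": [0, 0, 0]}

```text
clock: 25.3
eef_pos: [588.9, -167.2, 94.7]
eef_rot: [0.771, 1.429, -0.771]
contact_force: [0.4, -0.3, -4.1]
width: 51.3
```

```bash
python3 -c "
from h import *
s,R=go([588.5,-166,95],1)
for n in ('wrist','scene','top'):
    f=imaging.grab_frame(n); save(f,n+'10.png')
    if n=='wrist': print(f['tool_from_camera'].round(3).tolist())
    else: print(f['t'].round(2)-CAL[n]['t'].round(2))
    if n=='scene': a=f['pixels'][195:315,180:300]
    if n=='top': b=f['pixels'][160:280,320:440]
cv2.imwrite('pics/c10.png',cv2.cvtColor(np.hstack([cv2.resize(q,(400,400),interpolation=cv2.INTER_CUBIC) for q in (a,b)]),cv2.COLOR_RGB2BGR))
s,R=go([588.5,-166,95],1)
"
```

```text
clk 25.3 q [ 0.81  0.72 -0.83  1.75  0.63  0.96  0.31] pos [ 588.9 -167.2   94.7] yawY 33.3 down [ 8.e-04 -4.e-04 -1.e+00] F [ 0.4 -0.3 -4.1] M [-0.03 -0.11  0.03] w 51.3
per row [-0.0011  0.0011 -0.004 ] tot [-0.0011  0.0011 -0.004 ]
[[0.001, -0.25, 0.968, -169.434], [1.0, 0.001, -0.001, -1.285], [-0.001, 0.968, 0.25, -71.145], [0.0, 0.0, 0.0, 1.0]]
[0. 0. 0.]
[0. 0. 0.]
clk 25.45 q [ 0.81  0.72 -0.83  1.75  0.63  0.96  0.31] pos [ 588.7 -167.2   94.4] yawY 33.3 down [ 4.e-04 -2.e-04 -1.e+00] F [ 0.2 -0.1 -4. ] M [-0.03 -0.17 -0.  ] w 51.9
per row [-0.0019  0.0016 -0.0037] tot [-0.0019  0.0016 -0.0037]
```

View pics/c10.png

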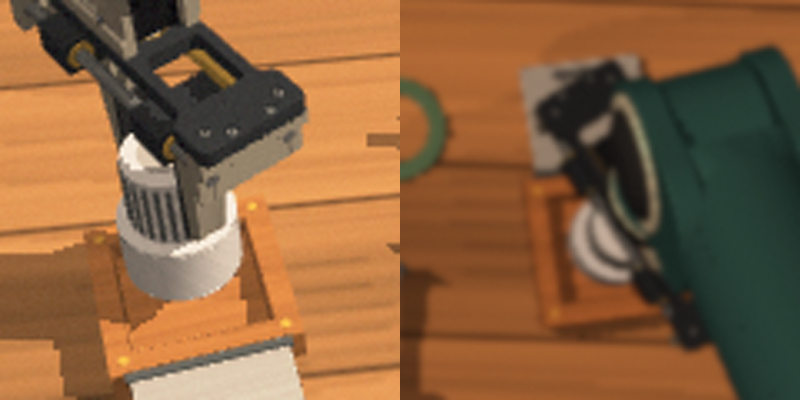

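View pics/wrist10.png

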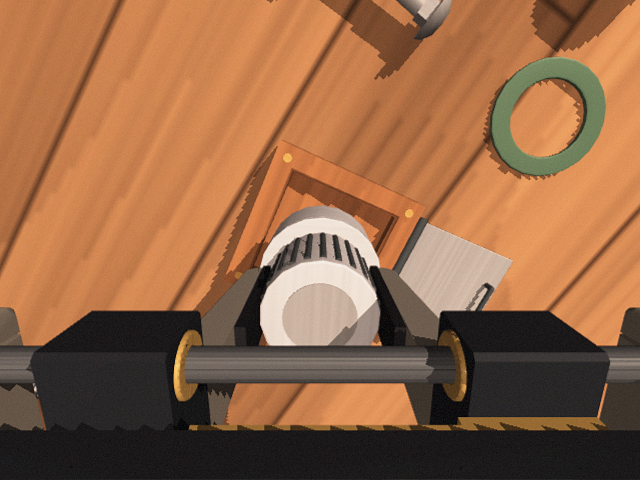

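```bash
cat > fit.py <<'E'
from h import *
import sys
c=CAL['scene']
def proj(P): q=(c['R']@np.asarray(P).T).T+c['t']; return np.c_[c['cx']+c['fx']*q[:,0]/q[:,2],c['cy']+c['fx']*q[:,1]/q[:,2]]
im=cv2.imread('pics/scene10.png')
crop=cv2.resize(im[195:315,180:300],(800,800),interpolation=cv2.INTER_CUBIC)
k=800/120
x,y,m=map(float,sys.argv[1:4])
th=np.linspace(0,2*np.pi,100)
for r,z,col in((34,m,(0,0,255)),(34,m+41,(0,255,0)),(26,m+88,(255,0,0))):
    p=proj(np.c_[x+r*np.cos(th),y+r*np.sin(th),0*th+z]); p=(p-[180,195]+.5)*k-.5
    print(z,p.min(0).round(),p.max(0).round()); cv2.polylines(crop,[p.round().astype(int)],True,col,1)
cv2.imwrite('pics/'+sys.argv[4],crop[100:700])
E
python3 fit.py 588.7 -167.2 44.5 fit1.png
```

```text
44.5 [250. 424.] [486. 604.]
85.5 [230. 331.] [473. 512.]
132.5 [235. 236.] [429. 375.]
```

View pics/fit1.png

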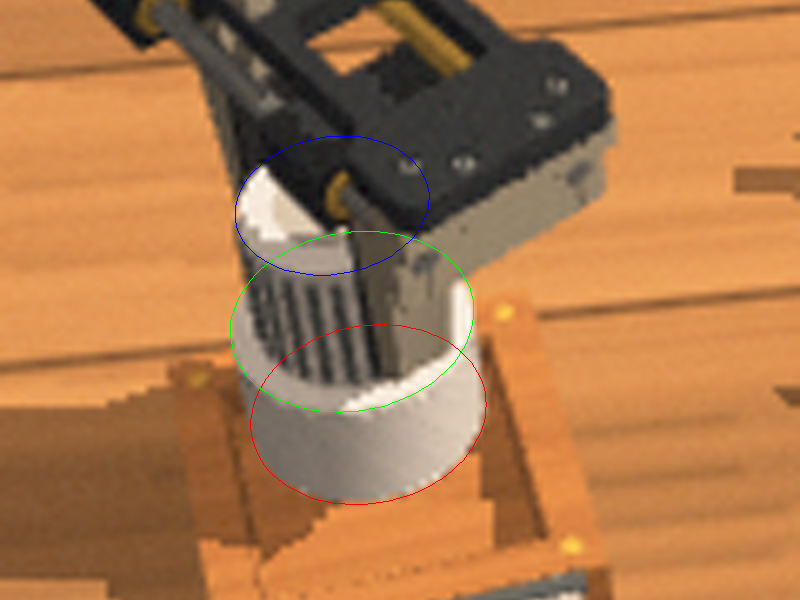

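The projected cap outline matches the picture to about 1–2 mm. In the scene camera alone, the cap is about 1.5 mm to the -y side of the well centre. I correct that and lower it into the pocket.

move_arm:
  commands:
    - {"translation": [0.005, 0.0019, -0.002], "dr": [0, 0, 0]}
    - {"translation": [0.01, 0.0019, -0.0019], "dr": [0, 0, 0]}
    - {"translation": [0.015, 0, 0], "dr": [0, 0, 0]}
    - {"translation": [0.015, 0, 0], "dr": [0, 0, 0]}
    - {"translation": [0.015, 0, 0], "dr": [0, 0, 0]}
    - {"translation": [0, 0, 0], "dr": [0, 0, 0]}
    - {"translation": [0, 0, 0], "dr": [0, 0, 0]}

```text
clock: 26.15
eef_pos: [588.8, -165.4, 76.0]
eef_rot: [0.771, 1.43, -0.771]
contact_force: [1.0, 0.8, -3.3]
width: 51.4
```

```bash
python3 -c "
from h import *
s,R=go([589,-165.6,66],1)
f=imaging.grab_frame('scene'); save(f,'scene10.png')"; python3 fit.py 589 -165.6 26.3 fit2.png
```

```text
clk 26.15 q [ 0.79  0.74 -0.81  1.76  0.65  0.93  0.29] pos [ 588.8 -165.4   76. ] yawY 33.3 down [-4.e-04  2.e-04 -1.e+00] F [ 1.   0.8 -3.3] M [ 0.01 -0.11  0.  ] w 51.4
per row [0.0333 0.0003 0.0008] tot [0.0333 0.0003 0.0008]
26.3 [264. 464.] [496. 644.]
67.3 [245. 373.] [485. 554.]
114.3 [250. 282.] [441. 420.]
```

View pics/fit2.png

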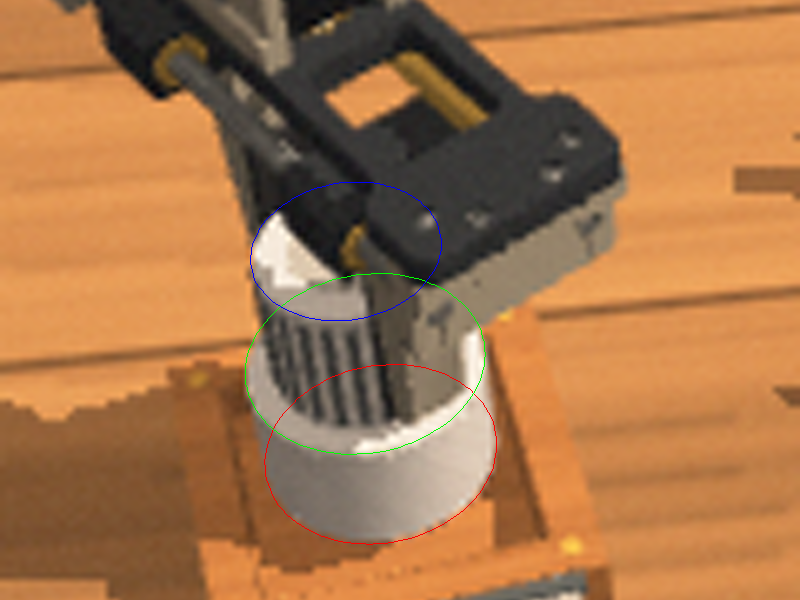

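The outline now matches closely, and it's centred over the pocket. I continue slowly.

move_arm:
  commands:
    - {"translation": [0.01, 0, 0], "dr": [0, 0, 0]}
    - {"translation": [0.01, 0, 0], "dr": [0, 0, 0]}
    - {"translation": [0.01, 0, 0], "dr": [0, 0, 0]}
    - {"translation": [0.007, 0, 0], "dr": [0, 0, 0]}
    - {"translation": [0.005, 0, 0], "dr": [0, 0, 0]}
    - {"translation": [0, 0, 0], "dr": [0, 0, 0]}
    - {"translation": [0, 0, 0], "dr": [0, 0, 0]}

```text
clock: 26.9
eef_pos: [589.0, -165.5, 63.6]
eef_rot: [0.771, 1.43, -0.771]
contact_force: [0.7, 0.9, -4.6]
width: 51.4
```

move_arm:
  commands:
    - {"translation": [0.002, 0, 0], "dr": [0, 0, 0]}
    - {"translation": [0.002, 0, 0], "dr": [0, 0, 0]}
    - {"translation": [0, 0, 0], "dr": [0, 0, 0]}

```text
clock: 27.2
eef_pos: [588.8, -165.6, 62.4]
eef_rot: [0.771, 1.43, -0.771]
contact_force: [-0.1, 0.1, -3.6]
width: 51.7
```

move_arm:
  commands:
    - {"translation": [0.002, 0, 0], "dr": [0, 0, 0]}
    - {"translation": [0.002, 0, 0], "dr": [0, 0, 0]}
    - {"translation": [0, 0, 0], "dr": [0, 0, 0]}

```text
clock: 27.5
eef_pos: [588.8, -165.5, 61.1]
eef_rot: [0.771, 1.43, -0.771]
contact_force: [-0.1, -1.2, -3.9]
width: 51.5
```

move_arm:
  commands:
    - {"translation": [0.0015, 0, 0], "dr": [0, 0, 0]}
    - {"translation": [0.0015, 0, 0], "dr": [0, 0, 0]}
    - {"translation": [0, 0, 0], "dr": [0, 0, 0]}

```text
clock: 27.8
eef_pos: [588.9, -165.5, 60.3]
eef_rot: [0.771, 1.43, -0.771]
contact_force: [0.4, 0.0, -3.3]
width: 51.3
```

move_arm:
  commands:
    - {"translation": [0.0015, 0, 0], "dr": [0, 0, 0]}
    - {"translation": [0.001, 0, 0], "dr": [0, 0, 0]}
    - {"translation": [0, 0, 0], "dr": [0, 0, 0]}

```text
clock: 28.1
eef_pos: [589.0, -165.5, 60.2]
eef_rot: [0.77, 1.429, -0.771]
contact_force: [-3.2, -0.3, 5.1]
width: 51.5
```

```bash
python3 -c "
from h import *
s,R=go([589,-165.6,60],1)"
```

```text
clk 28.1 q [ 0.78  0.76 -0.79  1.77  0.67  0.91  0.27] pos [ 589.  -165.5   60.2] yawY 33.3 down [ 1.e-04 -6.e-04 -1.e+00] F [-3.2 -0.3  5.1] M [-0.11  0.7  -0.01] w 51.5
per row [ 0.0008 -0.0003  0.0002] tot [ 0.0008 -0.0003  0.0002]
```

The force rose by 8 N at TCP z = 60.2 (60 expected), so the cap is on the floor. I look before releasing.

```bash
python3 -c "
from h import *
f=imaging.grab_frame('scene'); save(f,'scene10.png')"; python3 fit.py 589 -165.6 10 fit3.png
```

```text
10.0 [272. 499.] [501. 678.]
51.0 [253. 410.] [489. 590.]
98.0 [258. 321.] [447. 460.]
```

View pics/fit3.png

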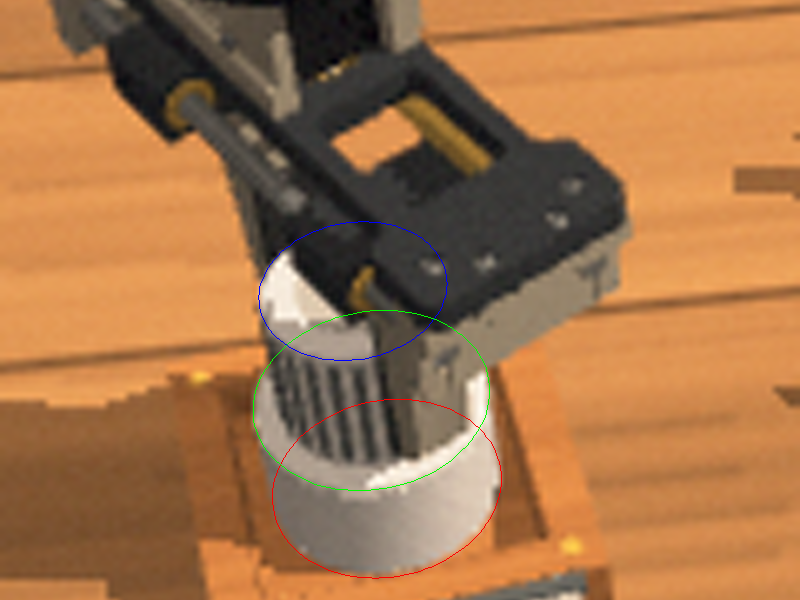

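The picture shows the cap standing in the pocket with its outline on the seated model, lowest edge at about (377,573) in the crop. I release, wait, then rise straight up.

move_arm:
  commands:
    - {"translation": [0, 0, 0], "dr": [0, 0, 0]}
    - {"translation": [0, 0, 0], "dr": [0, 0, 0]}
    - {"translation": [0, 0, 0], "dr": [0, 0, 0]}
    - {"translation": [0, 0, 0], "dr": [0, 0, 0]}
    - {"translation": [0, 0, 0], "dr": [0, 0, 0]}
    - {"translation": [0, 0, 0], "dr": [0, 0, 0]}
    - {"translation": [0, 0, 0], "dr": [0, 0, 0]}
    - {"translation": [0, 0, 0], "dr": [0, 0, 0]}
  hand: -1

```text
clock: 28.95
eef_pos: [588.9, -165.5, 59.5]
eef_rot: [0.771, 1.43, -0.771]
contact_force: [0.4, 0.3, 0.4]
width: 92.1
```

```bash
python3 -c "
from h import *
s,R=go([589,-165.6,190],13)
f=imaging.grab_frame('wrist'); save(f,'w11.png')"
```

```text
clk 28.95 q [ 0.78  0.76 -0.79  1.77  0.67  0.91  0.27] pos [ 588.9 -165.5   59.5] yawY 33.3 down [-0. -0. -1.] F [0.4 0.3 0.4] M [-0.01 -0.11  0.07] w 92.1
per row [-0.0335  0.      0.    ] tot [-4.35e-01  2.00e-04  4.00e-04]
```

View pics/w11.png

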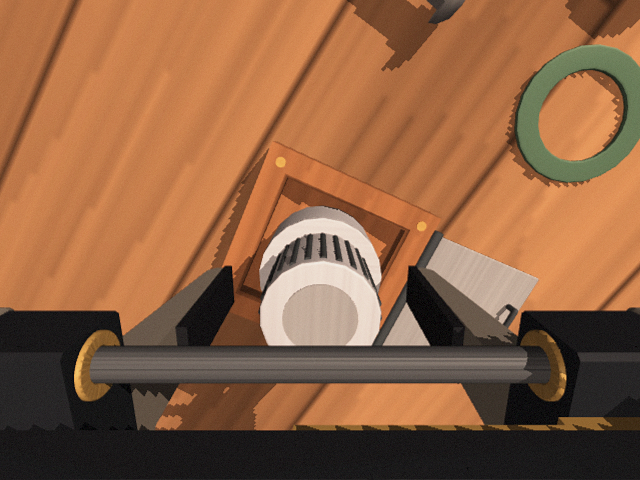

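The jaws are fully open and clear of the cap on both sides. The cap's disc is at (320,315), and the tool force is about zero. I rise.

move_arm:
  commands:
    - {"translation": [-0.02, 0, 0], "dr": [0, 0, 0]}
    - {"translation": [-0.04, 0, 0], "dr": [0, 0, 0]}
    - {"translation": [-0.06, 0, 0], "dr": [0, 0, 0]}
    - {"translation": [-0.06, 0, 0], "dr": [0, 0, 0]}
    - {"translation": [-0.06, 0, 0], "dr": [0, 0, 0]}
    - {"translation": [-0.06, 0, 0], "dr": [0, 0, 0]}
    - {"translation": [-0.06, 0, 0], "dr": [0, 0, 0]}
    - {"translation": [-0.06, 0, 0], "dr": [0, 0, 0]}
    - {"translation": [-0.04, -0.03, 0.05], "dr": [0, 0, 0]}
    - {"translation": [-0.02, -0.06, 0.08], "dr": [0, 0, 0]}
    - {"translation": [0, -0.06, 0.08], "dr": [0, 0, 0]}
    - {"translation": [0, -0.06, 0.08], "dr": [0, 0, 0]}
    - {"translation": [0, -0.03, 0.04], "dr": [0, 0, 0]}
    - {"translation": [0, 0, 0], "dr": [0, 0, 0]}
    - {"translation": [0, 0, 0], "dr": [0, 0, 0]}

```text
clock: 30.5
eef_pos: [583.3, -286.2, 203.8]
eef_rot: [0.771, 1.431, -0.769]
contact_force: [-0.7, 0.0, -0.7]
width: 92.1
```

```bash
python3 -c "
from h import *
s,R=go([589,-165.6,190],13)
f=imaging.grab_frame('scene'); save(f,'scene10.png');save(f,'s12.png')
g=imaging.grab_frame('top'); save(g,'t12.png')
print(f['shot'],[ (np.round(d['point'],1).tolist(),round(d['score'],2)) for d in models.search_frame(f,'cap_mid')])
"; python3 fit.py 589 -165.6 10 fit4.png
```

```text
clk 30.5 q [ 1.    0.66 -0.89  1.57  0.54  1.18  0.58] pos [ 583.3 -286.2  203.8] yawY 33.4 down [ 1.0e-04  1.3e-03 -1.0e+00] F [-0.7  0.  -0.7] M [ 0.03 -0.13  0.06] w 92.1
per row [ 0.0036  0.0182 -0.025 ] tot [ 0.0464  0.237  -0.325 ]
21 [([391.5, 202.8], 0.95), ([415.0, 285.8], 0.85), ([466.6, 228.0], 0.78), ([233.9, 270.6], 0.71)]
10.0 [272. 499.] [501. 678.]
51.0 [253. 410.] [489. 590.]
98.0 [258. 321.] [447. 460.]
```

View pics/fit4.png

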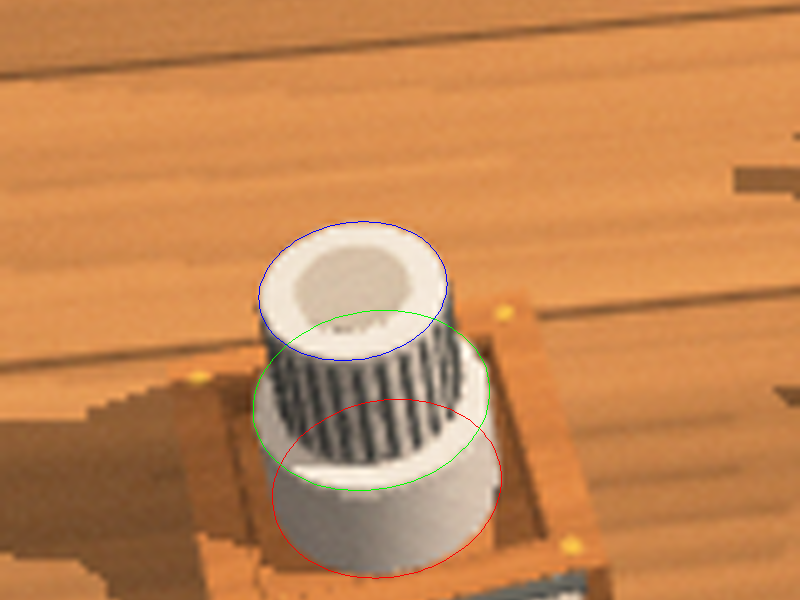

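View pics/t12.png

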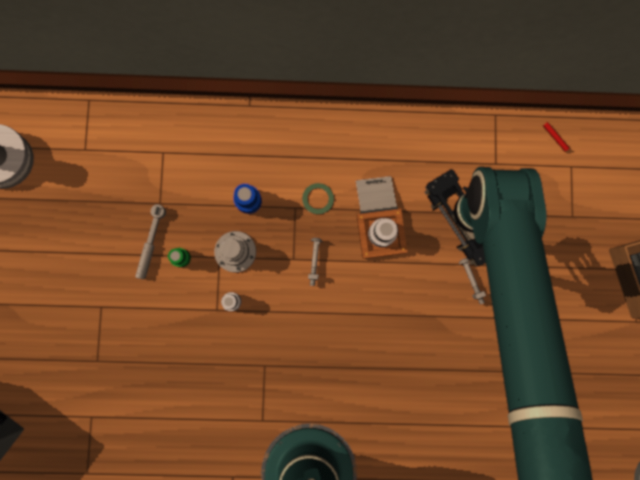

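View pics/s12.png

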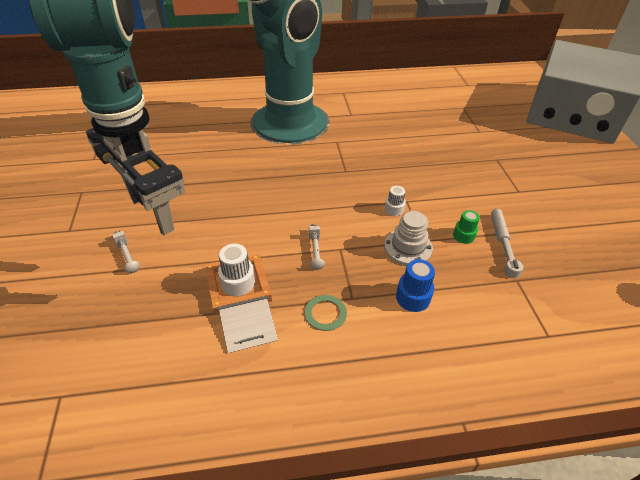

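The seated-cap model lies on the picture to within about 1 mm: the top disc, shoulder and bottom rim all match, so the cap is flat on the floor. The bolts, gasket and ratchet are where they started. The arm stands clear at z = 204, with no contact force, so I hand in.

```bash
python3 -c "
from h import *
print(readout.get_state()['joint_vel'].round(3)); print(ticket.job_done())"
```

```text
[ 0.     0.002  0.006 -0.004  0.003 -0.001  0.003]
the job is handed in; nothing more can be done
None
```

I unscrewed the large grey cap counter-clockwise by 1.45 turns in two strokes of 251° and 270°, with one re-grip. I then lifted it straight off, with only its weight of about 3 N on the tool. I lowered it mouth down into the well, where it touched the floor at TCP z = 60.2 (60 expected) with about 8 N. I released it there and withdrew, and handed the job in at about 30.6 s.

**Last checks:**
- **Seating:** the outline of a seated cap drawn over the scene picture matched within about 1 mm, so it sits flat and roughly centred.
- **Other parts:** the bolts, gasket and ratchet handle look unmoved in the scene and top views, compared by eye.
- **Robot:** the tool force was about zero and the arm stood clear.

**What disagreed:**
- **Wrist camera:** its reported mounting offset shifted by about 2.6 mm during the job, so I centred the cap over the well with the scene camera instead.
- **Reading while settling:** one position reading was about 3 mm off because the arm was still settling, so I measured again.
- **Refused move:** the first move call was refused for a missing key; the arm did not move.

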